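# Rotate the stock in the coffee pod box

### The job

Restock the coffee pod box so that the old pod gets used first: slide the lid off, slide the old copper pod out of the track and stand it aside on the counter, then feed in all the green pods on the counter from the mouth, rim under the track's lips, pushed up rim to rim against the closed end. Then slide the copper pod in last so it closes up to them at the mouth side, and slide the lid back into its groove until it is fully shut; leave the other things on the counter where they are.

Things in the scene. Friction and masses are not known exactly. Their poses are not given: they have to be found in the camera images.
- pod_box: pod box, fixed to the counter: pale bamboo case 262 mm long (x), 118 mm wide (y), 66 mm high, open-topped under its lid; open mouth at its -x end, +x end closed. Origin: centre of the underside, z up. Side walls: inner faces at y = +-49 mm. Inside, along y = 0, a metal T-track that pods enter only through the mouth, sliding to +x
- track_mouth (a point): middle of the mouth, level with the track floor: x = -131, y = 0, z = 6 mm in the box's frame; a short ramp leads up to the floor, which starts at x = -121 mm. Rim channel 63 mm wide, 5 mm high (box z 6 to 11 mm), covered at both sides by lips 3 mm thick (z 11 to 14 mm) with a 50 mm slot between for the pod bodies; lips run from x = -118 mm to the closed end, flared entry in front
- track_end (a point): middle of the closed end's inner face, on the track floor: x = +125, y = 0, z = 6 mm in the box's frame; the wall here is 66 mm high. A row of four pods pushed against it has its centres at box x = 95, 35, -25 and -85 mm
- lid_groove (a point): entry of the lid's grooves: x = -119, y = 0, z = 55 mm in the box's frame. The lid's edges rest on ledges at z = 55 mm atop the side walls; grooves 7 mm high (z 55 to 62 mm), 110 mm from bottom to bottom, roofed by lips (z 62 to 66 mm, |y| 49 to 59 mm) from here to the closed end; open only at the mouth end. Ledges begin at the mouth, x = -131 mm
- lid: sliding lid: smoke-grey clear plate 256 (x) x 107 (y) x 5 mm, ends narrowed to 97 mm over the last 12 mm; black grip bar at its middle, 14 mm thick (x), 64 mm long (y), 5 to 38 mm above the underside. Origin: centre of the underside, z up. About 0.16 kg. Either end may lead. Starts in the groove, up to 50 mm open. Shut: origin at box x = 0 (1 or 2 mm less will do), y = 0, z = 55 mm
- copper_pod: the old coffee pod, copper coloured: foil rim disc 60 mm diameter, 3 mm thick, at the bottom; upright body 46 mm diameter from 3 to 37 mm, rounded above, 46 mm high in all; 35 g. Origin: centre of the underside, z up. Starts inside the box, somewhere in the track
- green_pod1: fresh coffee pod 1, dark green, same shape and size as the copper one (rim 60 mm diameter x 3 mm, body 46 mm diameter, 46 mm high, 35 g; origin: centre of the underside); stands rim down on the counter between the box and the milk jug and coffee machine (fixed) at the right, or is absent (two or three of the four are present)
- green_pod2: fresh coffee pod 2, dark green, same shape and size as the copper one (rim 60 mm diameter x 3 mm, body 46 mm diameter, 46 mm high, 35 g; origin: centre of the underside); stands rim down on the counter between the box and the milk jug and coffee machine (fixed) at the right, or is absent (two or three of the four are present)
- green_pod3: fresh coffee pod 3, dark green, same shape and size as the copper one (rim 60 mm diameter x 3 mm, body 46 mm diameter, 46 mm high, 35 g; origin: centre of the underside); stands rim down on the counter between the box and the milk jug and coffee machine (fixed) at the right, or is absent (two or three of the four are present)
- green_pod4: fresh coffee pod 4, dark green, same shape and size as the copper one (rim 60 mm diameter x 3 mm, body 46 mm diameter, 46 mm high, 35 g; origin: centre of the underside); stands rim down on the counter between the box and the milk jug and coffee machine (fixed) at the right, or is absent (two or three of the four are present)
- creamer: small white jug, 103 mm across its handle, 85 mm high, a bystander; origin: underside
- blue_mug: blue-grey mug, 109 mm across its handle, 90 mm high, a bystander; origin: underside
- candy_jar: clear sweet jar with yellow cap, 80 mm diameter, 163 mm high, a bystander; origin: underside
- spice_jar: glass spice jar with pale cap, 44 mm diameter, 109 mm high, a bystander; origin: underside
- white_mug: white mug, 116 mm across its handle, 91 mm high, a bystander; origin: underside
- teaspoon: metal spoon, 191 mm long (x) x 38 x 13 mm, lying on the counter near its front edge, a bystander; origin: underside, middle
Mind the look-alikes: they are no part of the job. Leave any blue or purple look-alike of the green_pod2 alone.

How it is judged:
On the way, in this order (a step that is already met when the one before it is completed fails the run):
1. the copper pod has been taken out of the box ((x of copper_pod in the frame of pod_box below -0.16 m or y of copper_pod in the frame of pod_box above 0.088 m or y of copper_pod in the frame of pod_box below -0.088 m)), for 0.2 s.
2. every green pod stands in the track, in a close row against the closed end, while the copper pod is still outside (x of green_pod1 in the frame of pod_box between -0.107 and 0.102 m and y of green_pod1 in the frame of pod_box between -0.006 and 0.006 m and z of green_pod1 in the frame of pod_box between 0.002 and 0.0105 m and angle between each of green_pod1, green_pod2, green_pod3, green_pod4's own z axis and vertical below 0.1 rad and x of green_pod2 in the frame of pod_box between -0.107 and 0.102 m and y of green_pod2 in the frame of pod_box between -0.006 and 0.006 m and z of green_pod2 in the frame of pod_box between 0.002 and 0.0105 m and x of green_pod3 in the frame of pod_box between -0.107 and 0.102 m and y of green_pod3 in the frame of pod_box between -0.006 and 0.006 m and z of green_pod3 in the frame of pod_box between 0.002 and 0.0105 m and x of green_pod4 in the frame of pod_box between -0.107 and 0.102 m and y of green_pod4 in the frame of pod_box between -0.006 and 0.006 m and z of green_pod4 in the frame of pod_box between 0.002 and 0.0105 m and x of any of green_pod1, green_pod2, green_pod3, green_pod4 in the frame of pod_box above 0.085 m and (x of green_pod1 in the frame of pod_box above 0.085 m or distance between green_pod1 and green_pod2 below 0.07 m or distance between green_pod1 and green_pod3 below 0.07 m or distance between green_pod1 and green_pod4 below 0.07 m) and (x of green_pod2 in the frame of pod_box above 0.085 m or distance between green_pod2 and green_pod1 below 0.07 m or distance between green_pod2 and green_pod3 below 0.07 m or distance between green_pod2 and green_pod4 below 0.07 m) and (x of green_pod3 in the frame of pod_box above 0.085 m or distance between green_pod3 and green_pod1 below 0.07 m or distance between green_pod3 and green_pod2 below 0.07 m or distance between green_pod3 and green_pod4 below 0.07 m) and (x of green_pod4 in the frame of pod_box above 0.085 m or distance between green_pod4 and green_pod1 below 0.07 m or distance between green_pod4 and green_pod2 below 0.07 m or distance between green_pod4 and green_pod3 below 0.07 m) and (x of copper_pod in the frame of pod_box below -0.16 m or y of copper_pod in the frame of pod_box above 0.088 m or y of copper_pod in the frame of pod_box below -0.088 m)), for 0.2 s.
At the end, for the whole second after the job is handed in: all pods upright in the track (rim under the lips, within 6 mm of its centre line), a green one against the closed end (within 10 mm) and the others each within 10 mm of the next rim, the copper one last towards the mouth; the lid in its groove and shut to within 8 mm, at rest and released (x of green_pod1 in the frame of pod_box between -0.107 and 0.102 m and y of green_pod1 in the frame of pod_box between -0.006 and 0.006 m and z of green_pod1 in the frame of pod_box between 0.002 and 0.0105 m and angle between each of green_pod1, green_pod2, green_pod3, green_pod4, copper_pod's own z axis and vertical below 0.1 rad and x of green_pod2 in the frame of pod_box between -0.107 and 0.102 m and y of green_pod2 in the frame of pod_box between -0.006 and 0.006 m and z of green_pod2 in the frame of pod_box between 0.002 and 0.0105 m and x of green_pod3 in the frame of pod_box between -0.107 and 0.102 m and y of green_pod3 in the frame of pod_box between -0.006 and 0.006 m and z of green_pod3 in the frame of pod_box between 0.002 and 0.0105 m and x of green_pod4 in the frame of pod_box between -0.107 and 0.102 m and y of green_pod4 in the frame of pod_box between -0.006 and 0.006 m and z of green_pod4 in the frame of pod_box between 0.002 and 0.0105 m and x of copper_pod in the frame of pod_box between -0.107 and 0.102 m and y of copper_pod in the frame of pod_box between -0.006 and 0.006 m and z of copper_pod in the frame of pod_box between 0.002 and 0.0105 m and x of any of green_pod1, green_pod2, green_pod3, green_pod4 in the frame of pod_box above 0.085 m and (x of green_pod1 in the frame of pod_box above 0.085 m or distance between green_pod1 and green_pod2 below 0.07 m or distance between green_pod1 and green_pod3 below 0.07 m or distance between green_pod1 and green_pod4 below 0.07 m) and (x of green_pod2 in the frame of pod_box above 0.085 m or distance between green_pod2 and green_pod1 below 0.07 m or distance between green_pod2 and green_pod3 below 0.07 m or distance between green_pod2 and green_pod4 below 0.07 m) and (x of green_pod3 in the frame of pod_box above 0.085 m or distance between green_pod3 and green_pod1 below 0.07 m or distance between green_pod3 and green_pod2 below 0.07 m or distance between green_pod3 and green_pod4 below 0.07 m) and (x of green_pod4 in the frame of pod_box above 0.085 m or distance between green_pod4 and green_pod1 below 0.07 m or distance between green_pod4 and green_pod2 below 0.07 m or distance between green_pod4 and green_pod3 below 0.07 m) and (distance between copper_pod and green_pod1 below 0.07 m or distance between copper_pod and green_pod2 below 0.07 m or distance between copper_pod and green_pod3 below 0.07 m or distance between copper_pod and green_pod4 below 0.07 m) and x of lid in the frame of pod_box between -0.008 and 0.006 m and y of lid in the frame of pod_box between -0.005 and 0.005 m and z of lid in the frame of pod_box between 0.052 and 0.06 m and angle between the x axis of lid and the x axis of pod_box, either way round below 0.05 rad and linear speed of lid below 0.02 m/s and contact force between the fingers and lid below 0.1 N); the robot touches nothing.
It fails at once if a bystander was moved by more than 35 mm (distance of any of creamer, blue_mug, candy_jar, spice_jar, white_mug, teaspoon from where it was at the start of the episode above 0.035 m).
Of green_pod1, green_pod2, green_pod3, green_pod4 only 2 to 3 are there at a start; the rules pass over those that are not, and their reading is None.
At some moment in a run one of green_pod1, green_pod2, green_pod3, green_pod4, lid may be knocked a few centimetres aside while the robot is not near it.
It also fails if it takes over 208 s, if anything falls off the work surface, if the arm or the gripper's body presses on something with over 40 N, if the wrist force passes 120 N, or if a joint passes its speed limit or range.

### The arm

A 7-joint arm with a two-finger parallel gripper is mounted at the origin on a cart in front of the work surface, level with it; the furniture and walls round the work are solid. World frame = base frame: x ahead of the robot, y to its left, z up, the work surface at z = 0. Lengths are in m, angles in rad, forces in N, time in s.
With the tool pointing down it reaches from about 0.425 to 0.95 m from the base axis. Payload 4.7 kg.
Tool frame: the origin (TCP) lies at the very end of the fingers, on their centre line; the grasp point (between the pads) lies arm.grip_point_offset behind it (arm.grip_point_offset is the distance from the TCP to the grasp point, in m); z points along the fingers, y is the direction in which the jaws open and shut (so a half turn about z gives the same grasp; the last joint's range is limited). The gripper opens to 85 mm and grips with 20 to 120 N. Pads are 22 mm wide; open, the fingers measure 114 mm over their backs; the gripper's body (76 mm by 85 mm) begins 54 mm behind the grasp point. The pads swing forward as they close: fully open they stand 13 mm farther back than shut.
Start: joints at [1.283, 0.469, -0.049, 1.532, 0.024, 1.141, -0.082], TCP at [0.173, -0.653, 0.231] pointing down, gripper open.
Joint ranges: [-2.59, 2.59], [-0.33, 1.99], [-1.39, 1.29], [0.1, 2.45], [-1.04, 4.18], [0.21, 1.99], [-2.66, 2.66]. Speed limits (rad/s): [2.57, 2.57, 3.14, 3.14, 3.14, 3.14, 3.14].

### API

Orientations are given as a rotation vector (axis times angle).
In Python, from workcell import arm gives the robot as it stands.
- The arm moves only by the shell command python3 -m crank 'ROWS' [FORCE]. ROWS is text: rows parted by semicolons, each of 7 numbers parted by spaces: the turn, a rotation vector about the tool's x, y, z in rad, then the shift along the tool's x, y, z in cm, then the opening in per cent of the stroke, from 0 (shut) to 100 (fully open). In form: wx wy wz tx ty tz grip; .... A call has 1 to 8 rows; each row shifts and turns the commanded pose from where the row before left it, along the tool's axes as they then stand; what a row does not reach is not made up. A row lasts 1/12 s, in which the tool goes at most 41.7 mm and 7.16 degrees, less where a joint would pass 70% of its speed; a pose out of reach is approached as far as the arm can. A call with a gripper value outside its range is refused whole. The fingers move at their own pace and stop on an object; FORCE is the grip in N (left out, the last holds). Time passes only in rows, so rows that do not move let the fingers close. It gives the time, the measured TCP pose, the force and the opening at its end, in the units of the state.
- arm.observe(): the state, without advancing time (a new reading comes with each control period).
- arm.get_image(name): name is "side" or "top" or "wrist"; returns the picture (480x640x3 uint8, red, green, blue); there is no depth.
- arm.camera_params(name): a dict with "fov_y" (degrees; the focal length in pixels is half the picture's height over the tangent of half this angle, whatever the lens; pixels are square), "cx", "cy" (the principal point, pixels), "origin" and "orientation" of the camera in the world; the wrist camera has in their place "T_tool_cam" (4x4, takes a point from camera to tool coordinates, whose origin is the TCP and whose axes are the flange's). Camera axes: x right, y down, z forward; pixel columns grow to the right and rows downward; lengths in m; the calibration is good to about 2 mm. A picture is of the moment at which its call begins: read the wrist's pose just before it. camera_params takes no time and is no camera call.
- arm.job_done(): hands the job in, once; it reports no verdict.
The state is a dict: "time": time; "joints": joint angles; "qd": joint speeds; "effort": joint torques, N m; "tcp_pos": TCP position; "ee_rot": TCP orientation; "wrist_force": force on the tool from outside, world axes, zero at the start; "moment": the same for the moment, N m; "finger_gap": finger opening in m.
Only numpy, scipy, OpenCV 4.12 (cv2) and the standard library are available. Lean on these libraries where they do the work, as an engineer would, in place of code of your own. Each camera call takes 0.05 s, during which the arm holds its last target. There are 200 camera calls.

## Working session

There is one attempt and no reset: what is moved stays moved. The work goes in short steps, Python scripts to look and compute and a shell command to move; the robot and the scene stay as the last step left them, time stands still between calls to the robot, and variables do not carry over. Pictures are saved under pics/ and viewed, about 12 in all and at most 16, crops included, and the job is handed in when it is done.

```bash
ls; mkdir -p pics; cat > h.py <<'E'
import numpy as np, cv2
from scipy.spatial.transform import Rotation as R
from workcell import arm
def cam(name):
    p=arm.camera_params(name)
    f=240/np.tan(np.radians(p['fov_y'])/2)
    if 'T_tool_cam' in p:
        s=arm.observe(); T=np.eye(4); T[:3,:3]=R.from_rotvec(s['ee_rot']).as_matrix(); T[:3,3]=s['tcp_pos']
        T=T@np.array(p['T_tool_cam']); return f,p['cx'],p['cy'],T[:3,3],T[:3,:3]
    o=np.array(p['orientation']); 
    M=o if o.shape==(3,3) else R.from_rotvec(o).as_matrix()
    return f,p['cx'],p['cy'],np.array(p['origin']),M
def ray(c,u,v):
    f,cx,cy,o,M=c; d=M@np.array([(u-cx)/f,(v-cy)/f,1]); return o,d
def atz(c,u,v,z):
    o,d=ray(c,u,v); return o+d*(z-o[2])/d[2]
def proj(c,P):
    f,cx,cy,o,M=c; q=M.T@(np.array(P)-o); return np.array([cx+f*q[0]/q[2],cy+f*q[1]/q[2]])
def tri(c1,p1,c2,p2):
    o1,d1=ray(c1,*p1);o2,d2=ray(c2,*p2); d1=d1/np.linalg.norm(d1);d2=d2/np.linalg.norm(d2)
    t=np.linalg.lstsq(np.c_[d1,-d2],o2-o1,rcond=None)[0]; a=o1+t[0]*d1;b=o2+t[1]*d2
    return (a+b)/2,np.linalg.norm(a-b)
def snap(name,fn):
    c=cam(name); im=arm.get_image(name); cv2.imwrite(f'pics/{fn}.png',im[:,:,::-1]); return c,im
def st():
    s=arm.observe(); M=R.from_rotvec(s['ee_rot']).as_matrix()
    print('t',round(s['time'],2),'tcp',np.round(s['tcp_pos'],4),'x',np.round(M[:,0],3),'y',np.round(M[:,1],3),'z',np.round(M[:,2],3),'F',np.round(s['wrist_force'],1),'gap',round(s['finger_gap'],4))
    return s,M
E
python3 - <<'E'
from h import *
st(); print(arm.grip_point_offset)
for n in('top','side','wrist'):
    p=arm.camera_params(n); print(n,p); snap(n,n+'0')
E
```

```text
pics
t 0.0 tcp [ 0.1726 -0.652   0.2303] x [ 0.967  0.256 -0.   ] y [ 0.256 -0.967 -0.002] z [-0.001  0.002 -1.   ] F [-0.8  0.2  0.4] gap 0.0853
0.0187
top {'fov_y': 52.11938946306335, 'cx': 324.2379001744264, 'cy': 245.9014149086444, 'origin': array([ 0.44864956, -0.20669002,  1.18791238]), 'orientation': array([-2.19830296,  2.15216346, -0.15305399])}
side {'fov_y': 45.539651384107586, 'cx': 317.8956185688729, 'cy': 227.70007397117294, 'origin': array([1.19883397, 0.73201863, 0.91126434]), 'orientation': array([-0.71165508, -2.49269247,  1.2502352 ])}
wrist {'fov_y': 70.98744103662602, 'cx': 321.3053046389785, 'cy': 239.11328502009223, 'T_tool_cam': array([[ 9.55658099e-04, -9.59878077e-01, -2.80416056e-01,
         7.03476271e-02],
       [ 9.99998991e-01,  1.21215734e-03, -7.41277527e-04,
         3.08136265e-04],
       [ 1.05144443e-03, -2.80415065e-01,  9.59878266e-01,
        -1.42504315e-01],
       [ 0.00000000e+00,  0.00000000e+00,  0.00000000e+00,
         1.00000000e+00]])}
```

View pics/top0.png

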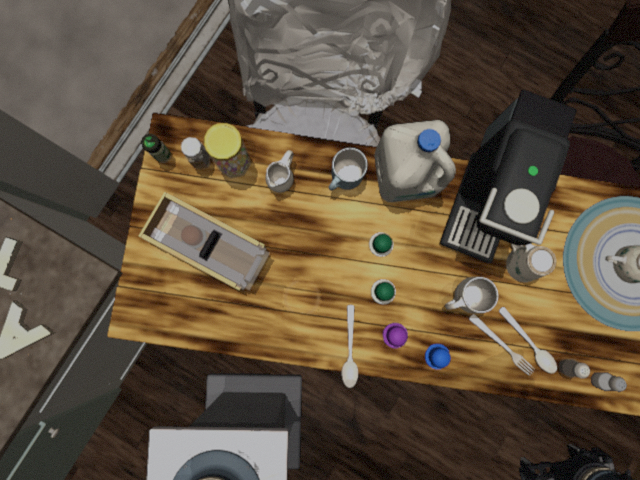

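View pics/side0.png

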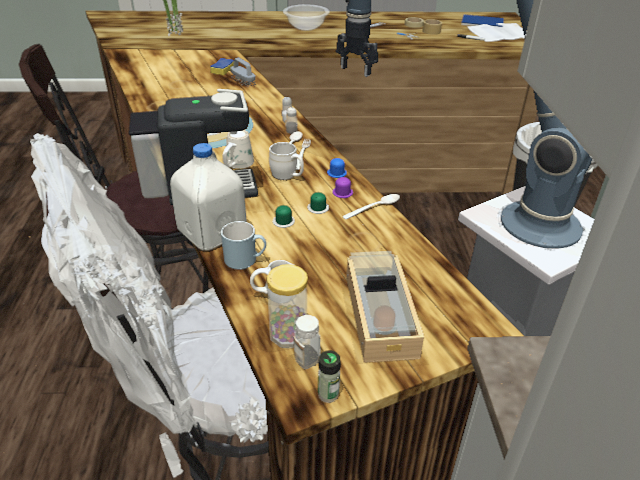

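The top view shows two green pods at (382,244) and (384,292). Purple (395,335) and blue (437,357) are look-alikes, so I'll leave those. The box runs from its closed end near (155,215) to its mouth near (258,272), with copper at about (190,235). I'll check enlarged crops.

```bash
python3 - <<'E'
import cv2,numpy as np
a=cv2.imread('pics/top0.png');b=cv2.imread('pics/side0.png')
x=cv2.resize(a[185:305,130:290],(800,600),interpolation=cv2.INTER_CUBIC)
cv2.imwrite('pics/c_top.png',x)
y=cv2.resize(a[220:370,350:470],(400,500),interpolation=cv2.INTER_CUBIC)
z=cv2.resize(b[240:370,330:434],(400,500),interpolation=cv2.INTER_CUBIC)
cv2.imwrite('pics/c_2.png',np.hstack([y,z]))
E
```

```text
(no output)
```

View pics/c_top.png

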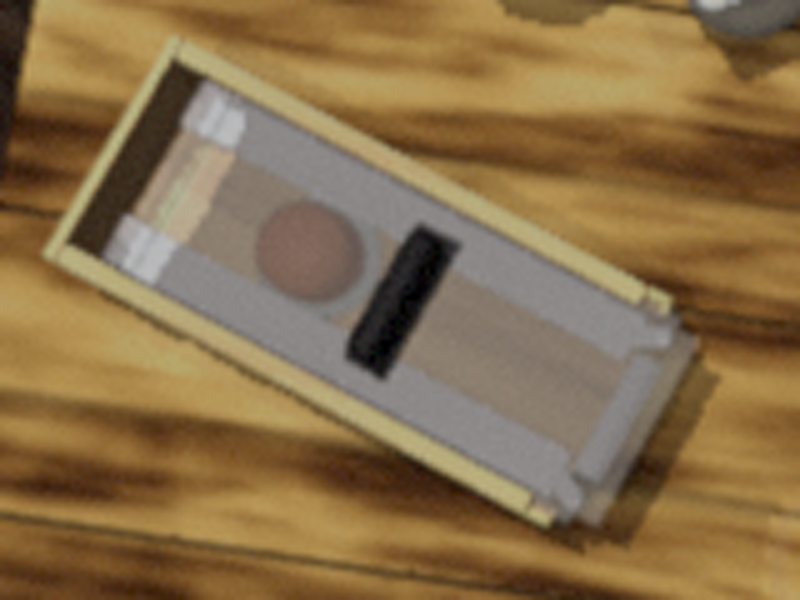

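View pics/c_2.png

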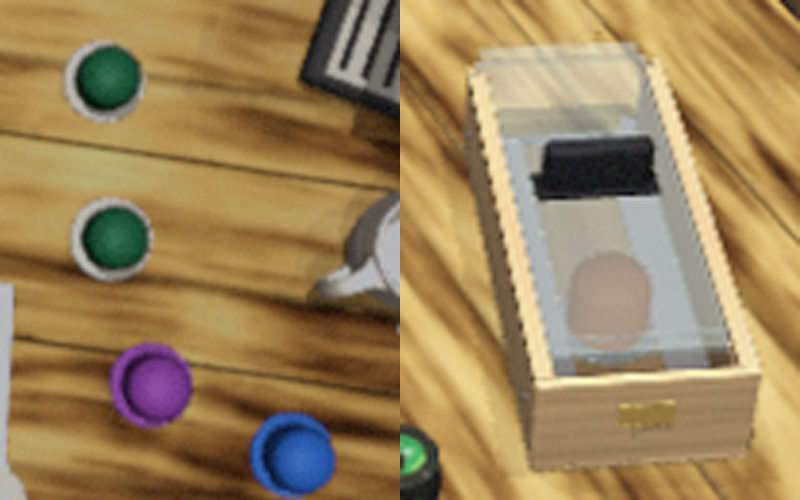

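Crops: the closed-end corners in the top view are (165.6,193.4) and (139.4,236.4), and the lip ends are about (264,246) and (240,289). Copper's dome is at (192,235). The grip bar runs (217,232)-(205,260), and the lid is about 40–50 mm open. The two pods to feed are the green ones with white-edged rims. Purple and blue stay.

```bash
python3 - <<'E'
from h import *
t=cam('top');s=cam('side')
cr=lambda x,y:(130+x/5,185+y/5)
for a,b in(((178,42),(137,385)),((47,257),(358,375))):
    print(tri(t,cr(*a),s,(330+b[0]/3.846,240+b[1]/3.846)))
A=atz(t,*cr(178,42),.066);B=atz(t,*cr(47,257),.066);C=atz(t,*cr(672,290),.066);D=atz(t,*cr(548,522),.066)
print(A,B,C,D,'AB',np.linalg.norm(A-B),'AC',np.linalg.norm(A-C),np.linalg.norm(B-D),np.linalg.norm(C-D))
ax=((A-C)+(B-D));ax/=np.linalg.norm(ax);print('ax',ax,np.degrees(np.arctan2(ax[1],ax[0])))
mid=(A+B+C+D)/4; 
o=mid-ax*.006; o[2]=0; print('box org approx',o, (A+B)/2-ax*.131)
# lid bar top corners z=.055+.038
for p in((420,225),(460,245),(348,352),(385,378)): print('bar',atz(t,*cr(*p),.093))
g=[(350+105/3.333,220+80/3.333),(350+112/3.333,220+240/3.333)]
for q in g: print('pod rim',atz(t,*q,.003))
d=[(350+109/3.333,220+76/3.333),(350+117/3.333,220+237/3.333)]
for q in d: print('pod dome',atz(t,*q,.03))
print('copper',atz(t,*cr(311,250),.036))
for sp in((283,214),(318,201)): print([ (np.round(x[0],3),round(x[1],4)) for x in [tri(t,d[0 if sp[0]<300 else 1],s,sp)]])
print('spoon',atz(t,350,310,0),atz(t,350,380,0),'purple',atz(t,395,335,.02),'blue',atz(t,437,357,.02))
for n,q in(('creamer',(280,178)),('bmug',(348,168)),('wmug',(478,297)),('wmughandle',(450,307)),('machine',(445,255)),('jug',(385,200))): print(n,atz(t,*q,.05))
E
```

```text
(array([0.69269167, 0.13338461, 0.06203357]), np.float64(0.002889403556617933))
(array([0.5907938 , 0.18737276, 0.06173331]), np.float64(0.002602244630652636))
[0.69071652 0.13309728 0.066     ] [0.58929513 0.18676886 0.066     ] [ 0.58066628 -0.09810818  0.066     ] [ 0.47345558 -0.04558971  0.066     ] AB 0.11474727783833397 AC 0.25606058248706004 0.25963302048426457 0.11938310554070038
ax [0.4380492 0.898951  0.       ] 64.02052163119664
box org approx [0.58090508 0.03864836 0.        ] [0.58262138 0.04217049 0.066     ]
bar [0.6042208  0.01280067 0.093     ]
bar [ 0.59560192 -0.00540908  0.093     ]
bar [0.54640709 0.04208551 0.093     ]
bar [0.53516796 0.0251849  0.093     ]
pod rim [ 0.59216271 -0.37688855  0.003     ]
pod rim [ 0.47561342 -0.38271718  0.003     ]
pod dome [ 0.59184112 -0.37586443  0.03      ]
pod dome [ 0.4771853  -0.38224528  0.03      ]
copper [0.59924322 0.07463577 0.036     ]
[(array([ 0.593, -0.377,  0.023]), np.float64(0.0013))]
[(array([ 0.478, -0.384,  0.022]), np.float64(0.0008))]
spoon [ 0.43095257 -0.30231531  0.        ] [ 0.26665386 -0.30456104  0.        ] purple [ 0.37485659 -0.4077417   0.02      ] blue [ 0.32561837 -0.50705298  0.02      ]
creamer [ 0.73819106 -0.12817563  0.05      ]
bmug [ 0.76685425 -0.28893843  0.05      ]
wmug [ 0.4674197  -0.59629425  0.05      ]
wmughandle [ 0.44304435 -0.53042215  0.05      ]
machine [ 0.56391679 -0.51976845  0.05      ]
jug [ 0.69159088 -0.37777866  0.05      ]
```

```bash
python3 -m crank '0 0 0 2.78 -2.74 -0.1 100;0 0 0 2.78 -2.74 -0.1 100;0 0 0 2.78 -2.74 -0.1 100;0 0 0 2.78 -2.74 -0.1 100;0 0 0 2.78 -2.74 -0.1 100;0 0 0 2.78 -2.74 -0.1 100;0 0 0 2.78 -2.74 -0.1 100;0 0 0 2.78 -2.74 -0.1 100'
python3 -m crank '0 0 0 2.78 -2.74 -0.1 100;0 0 0 2.78 -2.74 -0.1 100;0 0 0 2.78 -2.74 -0.1 100;0 0 0 2.78 -2.74 -0.1 100;0 0 0 2.78 -2.74 -0.1 100;0 0 0 2.78 -2.74 -0.1 100;0 0 0 2.78 -2.74 -0.1 100;0 0 0 2.78 -2.74 -0.1 100'
python3 -m crank '0 0 0 2.78 -2.74 -0.1 100;0 0 0 2.78 -2.74 -0.1 100;0 0 0 2.78 -2.74 -0.1 100;0 0 0 2.78 -2.74 -0.1 100;0 0 -.12 0 0 0 100;0 0 -.12 0 0 0 100;0 0 -.12 0 0 0 100;0 0 -.12 0 0 0 100'
python3 -m crank '0 0 -.12 0 0 0 100;0 0 -.12 0 0 0 100;0 0 -.12 0 0 0 100;0 0 -.12 0 0 0 100;0 0 -.12 0 0 0 100;0 0 -.12 0 0 0 100;0 0 -.12 0 0 0 100;0 0 -.12 0 0 0 100'
python3 -m crank '0 0 -.12 0 0 0 100;0 0 -.12 0 0 0 100;0 0 -.12 0 0 0 100;0 0 -.12 0 0 0 100;0 0 -.12 0 0 0 100;0 0 -.12 0 0 0 100;0 0 -.12 0 0 0 100;0 0 -.12 0 0 0 100'
python3 -c "
from h import *
s,M=st(); print(s['joints']); snap('wrist','w1')"
```

```text
time: 0.82
tcp_pos: [0.3321, -0.3818, 0.2393]
ee_rot: [3.115, 0.405, -0.0]
wrist_force: [0.9, -0.5, 0.4]
finger_gap: 0.0852
time: 1.48
tcp_pos: [0.491, -0.1132, 0.2474]
ee_rot: [3.115, 0.405, -0.0]
wrist_force: [0.6, -0.7, 0.6]
finger_gap: 0.0856
time: 2.15
tcp_pos: [0.5699, 0.0199, 0.2508]
ee_rot: [-2.926, -1.144, 0.001]
wrist_force: [0.1, -0.4, -0.1]
finger_gap: 0.0856
time: 2.82
tcp_pos: [0.5698, 0.0193, 0.251]
ee_rot: [-2.068, -2.365, 0.001]
wrist_force: [-0.3, -0.8, -0.2]
finger_gap: 0.0855
time: 3.48
tcp_pos: [0.5698, 0.0193, 0.251]
ee_rot: [-0.742, -3.052, 0.001]
wrist_force: [-0.7, 0.3, 0.9]
finger_gap: 0.0854
t 3.48 tcp [0.5698 0.0193 0.251 ] x [-0.888  0.459  0.   ] y [ 0.459  0.888 -0.   ] z [-0. -0. -1.] F [-0.7  0.3  0.9] gap 0.0854
[ 0.61444768  0.44084678 -0.9670366   1.72466158  0.38924002  1.18368231
  0.63501626]
```

View pics/w1.png

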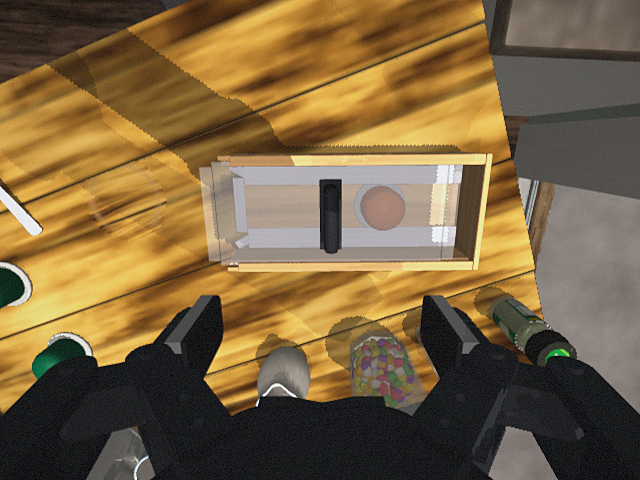

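View 5: the box runs level in the wrist picture. The grip bar is at (330,216), copper at (382,208), the closed-end corners near (492,153) and (478,270). I'll enlarge it for the fit.

```bash
python3 -c "
import cv2
a=cv2.imread('pics/w1.png');cv2.imwrite('pics/c_w1.png',cv2.resize(a[140:290,195:511],(790,375),interpolation=cv2.INTER_CUBIC))"
```

```text
(no output)
```

View pics/c_w1.png

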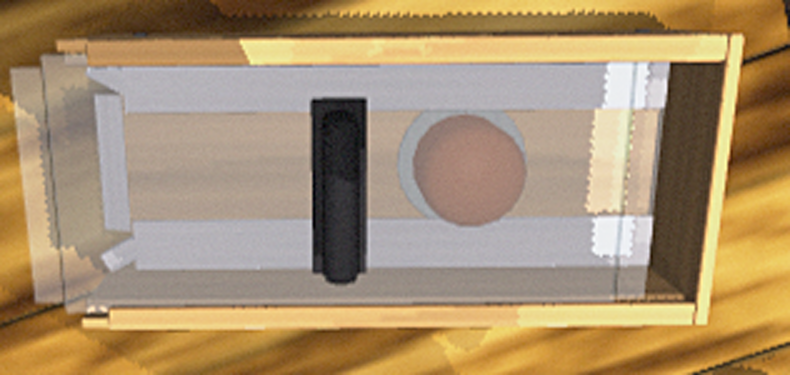

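```bash
cat > fit.py <<'E'
from h import *
from scipy.optimize import least_squares
import json
w=cam('wrist');t=cam('top')
cw=lambda x,y:(195+x/2.5,140+y/2.5); ct=lambda x,y:(130+x/5,185+y/5)
obs=[(cw(742,36),(131,59,66)),(cw(707,323),(131,-59,66)),(cw(88,40),(-119,59,66)),(cw(108,326),(-119,-59,66)),(cw(88,65),(-119,49,66)),(cw(108,309),(-119,-49,66)),(cw(727,62),(125,49,66)),(cw(698,305),(125,-49,66))]
obt=[(ct(178,42),(131,-59,66)),(ct(47,257),(131,59,66)),(ct(672,290),(-119,-59,66)),(ct(540,525),(-119,59,66))]
def res(p,full=False):
    c,s=np.cos(p[2]),np.sin(p[2]); Mz=np.array([[c,-s,0],[s,c,0],[0,0,1]])
    f=lambda cm,o:[proj(cm,Mz@np.array(b)/1e3+[p[0],p[1],p[3]])-np.array(a) for a,b in o]
    return f
if __name__=='__main__':
    for name,sel in(('wrist',[(w,obs)]),('top',[(t,obt)]),('both',[(w,obs),(t,obt)])):
        fun=lambda p:np.concatenate([np.ravel(res(p)(c,o)) for c,o in sel])
        fz=lambda p:fun([p[0],p[1],p[2],0])
        r=least_squares(fz,[.58,.04,1.1]); print(name,r.x[:2],np.degrees(r.x[2]),'rms px',np.sqrt(np.mean(r.fun**2)))
        if name=='wrist':
            print(np.round(r.fun.reshape(-1,2),1).tolist()); r2=least_squares(fun,[.58,.04,1.1,0]); print('free z',r2.x)
            P=r.x; ax=np.array([np.cos(P[2]),np.sin(P[2])]);ay=np.array([-ax[1],ax[0]])
            bx=lambda q:(float((q[:2]-P[:2])@ax),float((q[:2]-P[:2])@ay))
            for n,q,z in(('bar base a',cw(312,98),.06),('bar base b',cw(366,272),.06),('bar top',cw(340,196),.093),('bar top ends',cw(340,110),.093),('bar',cw(340,284),.093),('copper',cw(470,170),.047),('cop rim right',cw(525,150),.009),('cop rim left',cw(398,170),.009)):
                p=atz(w,*q,z); print(n,np.round(p,4),np.round(bx(p),4))
E
python3 fit.py
```

```text
wrist [0.58383415 0.04764775] 63.25832504472368 rms px 0.8594243810421286
[[1.9, -0.6], [0.4, 1.3], [-1.2, -0.6], [0.2, 1.6], [-0.3, 0.2], [-0.6, -0.7], [0.2, -0.1], [-0.6, -0.5]]
free z [ 0.584124    0.04769707  1.10417017 -0.00158371]
bar base a [0.537  0.0338 0.06  ] [-0.0334  0.0356]
bar base b [0.6111 0.0211 0.06  ] [-0.0115 -0.0363]
bar top [0.5701 0.0285 0.093 ] [-0.0233  0.0037]
bar top ends [0.5421 0.0425 0.093 ] [-0.0234  0.0349]
bar [0.6004 0.0133 0.093 ] [-0.0232 -0.0303]
copper [0.5948 0.0783 0.047 ] [0.0323 0.004 ]
cop rim right [0.6076 0.1077 0.009 ] [0.0643 0.0058]
cop rim left [0.5894 0.0516 0.009 ] [ 0.006  -0.0032]
top [0.58044982 0.03956013] 63.494906592393555 rms px 1.226615038128474
both [0.5835467  0.04695979] 63.29625506567789 rms px 1.7933557831281204
```

```bash
python3 -m crank '0 0 -0.01 0.05 0.88 3.5 100;0 0 0 0 0 3.5 100;0 0 0 0 0 3.5 100;0 0 0 0 0 3.5 100;0 0 0 0 0 2.5 100;0 0 0 0 0 1.7 100;0 0 0 0 0 0 100'
python3 -m crank '0 0 0 0 0 0 0;0 0 0 0 0 0 0;0 0 0 0 0 0 0;0 0 0 0 0 0 0;0 0 0 0 0 0 0;0 0 0 0 0 0 0' 60
python3 -c "
from h import *
s,M=st()"
```

```text
time: 4.12
tcp_pos: [0.5708, 0.0266, 0.0653]
ee_rot: [-0.737, -3.046, 0.004]
wrist_force: [-0.5, 0.0, -0.4]
finger_gap: 0.0857
time: 4.62
tcp_pos: [0.5741, 0.0274, 0.0703]
ee_rot: [0.736, 3.053, -0.0]
wrist_force: [-7.9, -0.8, 19.5]
finger_gap: 0.0128
t 4.62 tcp [0.5741 0.0274 0.0703] x [-0.89   0.456 -0.001] y [0.456 0.89  0.   ] z [ 0.001 -0.001 -1.   ] F [-7.9 -0.8 19.5] gap 0.0128
```

```bash
python3 -m crank '0 0 0 0 0 -0.2 0;0 0 0 0 -1 0 0;0 0 0 0 -2 0 0;0 0 0 0 -2 0 0;0 0 0 0 -2 0 0;0 0 0 0 -2 0 0;0 0 0 0 -2 0 0;0 0 0 0 0 0 0'
python3 -c "
from h import *
s,M=st()"
```

```text
time: 5.28
tcp_pos: [0.5208, -0.0755, 0.0705]
ee_rot: [-0.744, -3.049, 0.007]
wrist_force: [-2.0, -0.8, 0.4]
finger_gap: 0.0129
t 5.28 tcp [ 0.5208 -0.0755  0.0705] x [-0.888  0.461  0.002] y [ 0.461  0.888 -0.005] z [-0.004 -0.003 -1.   ] F [-2.  -0.8  0.4] gap 0.0129
```

```bash
python3 -m crank '0 0 0 0 -2.5 0 0;0 0 0 0 -2.5 0 0;0 0 0 0 -2.5 0 0;0 0 0 0 -2.5 0 0;0 0 0 0 -2.5 0 0;0 0 0 0 -0.3 0 0;0 0 0 0 0 -2 0;0 0 0 0 0 -2 0'
python3 -c "
from h import *
s,M=st();snap('top','t2');snap('side','s2')
import cv2
a=cv2.imread('pics/t2.png')[170:320,120:340];b=cv2.imread('pics/s2.png')[180:370,280:480]
cv2.imwrite('pics/c_3.png',cv2.hconcat([cv2.resize(a,(440,300)),cv2.resize(b,(316,300))]))"
```

```text
time: 5.95
tcp_pos: [0.4638, -0.1844, 0.1107]
ee_rot: [-0.737, -3.051, -0.002]
wrist_force: [0.8, -0.1, -1.7]
finger_gap: 0.0129
t 5.95 tcp [ 0.4638 -0.1844  0.1107] x [-0.89   0.456  0.003] y [0.456 0.89  0.   ] z [-0.003  0.002 -1.   ] F [ 0.8 -0.1 -1.7] gap 0.0129
```

View pics/c_3.png

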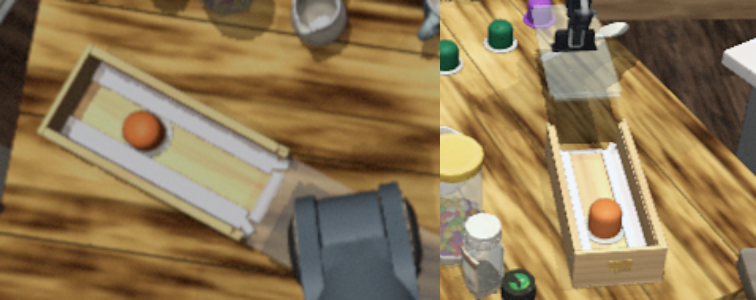

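```bash
python3 -m crank '0 0 0 1.55 3.2 0 0;0 0 0 1.55 3.2 0 0;0 0 0 1.55 3.2 0 0;0 0 0 1.55 3.2 0 0;0 0 0 1.55 3.2 0 0;0 0 0 1.55 3.2 0 0;0 0 0 1.55 3.2 0 0;0 0 0 1.55 3.2 0 0'
python3 -m crank '0 0 0 0 0 3 0;0 0 0 0 0 3 0;0 0 0 0 0 2 0;0 0 0 0 0 0.8 0;0 0 0 0 0 0 0;0 0 0 0 0 0.3 0;0 0 0 0 0 0 0'
python3 -c "
from h import *
s,M=st();print(s['joints'])"
```

```text
time: 6.72
tcp_pos: [0.4706, 0.1018, 0.1106]
ee_rot: [-0.735, -3.054, 0.001]
wrist_force: [1.1, -0.2, -1.8]
finger_gap: 0.0126
time: 7.3
tcp_pos: [0.471, 0.1, 0.0198]
ee_rot: [-0.735, -3.053, 0.0]
wrist_force: [0.2, -0.4, -1.8]
finger_gap: 0.0125
t 7.3 tcp [0.471  0.1    0.0198] x [-0.89   0.455  0.001] y [ 0.455  0.89  -0.   ] z [-0.001  0.    -1.   ] F [ 0.2 -0.4 -1.8] gap 0.0125
[ 0.32176026  0.60554944 -0.78733967  2.12441576  0.68926276  0.68620869
  0.16193789]
```

```bash
python3 -m crank '0 0 0 0 0 0.2 0;0 0 0 0 0 0.15 0;0 0 0 0 0 0 0'
python3 -m crank '0 0 0 0 0 0 50;0 0 0 0 0 0 50;0 0 0 0 0 0 50;0 0 0 0 0 -1 60;0 0 0 0 0 -3 60;0 0 0 0 0 -4 60;0 0 0 0 0 -4 60;0 0 0 0 0 -4 60'
python3 -m crank '0 0 .1208 0 0 0 70;0 0 .1208 0 0 0 70;0 0 .1208 0 0 0 70;0 0 .1208 0 0 0 70;0 0 .1208 0 0 0 70;0 0 .1208 0 0 0 70;0 0 .1208 0 0 0 70;0 0 .1208 0 0 0 70'
python3 -m crank '0 0 .1208 0 0 0 70;0 0 .1208 0 0 0 70;0 0 .1208 0 0 0 70;0 0 .1208 0 0 0 70;0 0 .1208 0 0 0 70'
python3 -c "
from h import *
s,M=st();print(s['joints'])
ax=np.array([.45,.893]);ay=np.array([-.893,.45]);d=np.array([.5838,.0476])+.034*ax-s['tcp_pos'][:2]
print(d@M[:2,0],d@M[:2,1])"
```

```text
time: 7.55
tcp_pos: [0.4716, 0.0999, 0.017]
ee_rot: [0.736, 3.054, 0.0]
wrist_force: [-0.7, -0.8, 1.1]
finger_gap: 0.0122
time: 8.22
tcp_pos: [0.4708, 0.1005, 0.179]
ee_rot: [-0.734, -3.054, -0.0]
wrist_force: [0.6, -1.0, 0.7]
finger_gap: 0.0515
time: 8.88
tcp_pos: [0.4713, 0.1004, 0.1776]
ee_rot: [2.077, 2.357, 0.001]
wrist_force: [-0.2, 0.9, 0.1]
finger_gap: 0.06
time: 9.3
tcp_pos: [0.4713, 0.1004, 0.1776]
ee_rot: [2.684, 1.633, 0.001]
wrist_force: [0.2, 0.1, -0.2]
finger_gap: 0.0593
t 9.3 tcp [0.4713 0.1004 0.1776] x [0.46  0.888 0.001] y [ 0.888 -0.46   0.   ] z [ 0.001  0.    -1.   ] F [ 0.2  0.1 -0.2] gap 0.0593
[ 0.27167035  0.28327365 -0.66861314  2.010934    0.2199221   0.91724151
 -0.98987975]
0.038834004313578474 0.12385746812322969
```

```bash
python3 -m crank '0 0 -0.01 1.0 3.1 0 75;0 0 0 1.0 3.1 0 75;0 0 0 1.0 3.1 0 75;0 0 0 0.9 3.1 0 75;0 0 0 0 0 0 75;0 0 0 0 0 0 75'
python3 -c "
from h import *
s,M=st();c,im=snap('wrist','w2')
P=np.array([.5838,.0476]);ax=np.array([np.cos(1.1041),np.sin(1.1041)]);ay=np.array([-ax[1],ax[0]])
im=im[:,:,::-1].copy()
for q in((125,31.5,6),(125,-31.5,6),(125,25,14),(125,-25,14),(-118,25,14),(-118,-25,14),(125,49,66),(125,-49,66),(-119,49,66),(-119,-49,66)):
    w=np.r_[P+ax*q[0]/1e3+ay*q[1]/1e3,q[2]/1e3];u=proj(c,w);cv2.circle(im,tuple(int(round(k)) for k in u),3,(0,255,255),1)
g=proj(c,np.array(s['tcp_pos'])+[0,0,-.13]);cv2.drawMarker(im,tuple(int(k) for k in g),(255,255,0))
cv2.imwrite('pics/w2b.png',im)"
```

```text
time: 9.8
tcp_pos: [0.6006, 0.079, 0.1769]
ee_rot: [-2.671, -1.651, -0.001]
wrist_force: [-0.2, 0.9, -0.5]
finger_gap: 0.0641
t 9.8 tcp [0.6006 0.079  0.1769] x [0.447 0.894 0.001] y [ 0.894 -0.447 -0.001] z [-0.     0.001 -1.   ] F [-0.2  0.9 -0.5] gap 0.0641
```

View pics/w2b.png

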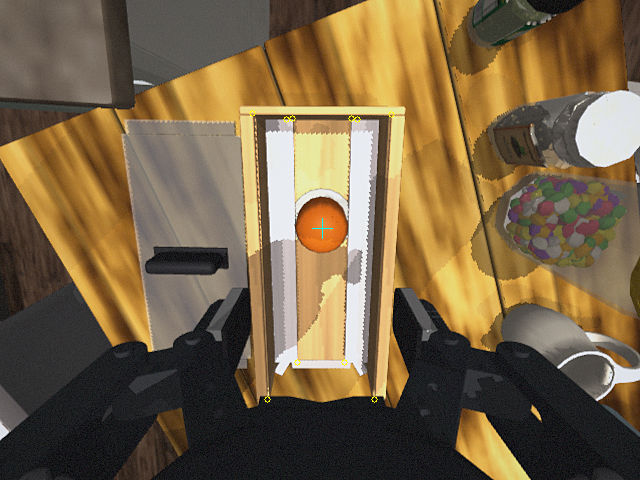

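```bash
python3 -c "
from h import *
s,M=st();c=cam('wrist')
for u,v,z in((322,224,.035),(322,224,.045),(322,197,.04),(322,252,.04),(322,190,.009)):
  p=atz(c,u,v,z)-s['tcp_pos']; print(p@M)"
python3 -m crank '0 0 0 0 0 0 68;0 0 0 0 0 4 68;0 0 0 0 0 4 68;0 0 0 0 0 4 68;0 0 0 0 0 0 68'; python3 -c "
from h import *
st()"
```

```text
t 9.85 tcp [0.5993 0.0797 0.1769] x [0.446 0.895 0.   ] y [ 0.895 -0.446 -0.001] z [-0.001  0.001 -1.   ] F [-0.2 -0.1  0.5] gap 0.0639
[1.25524920e-03 7.20546992e-06 1.41882067e-01]
[ 3.68948238e-03 -1.47212509e-05  1.31882894e-01]
[ 2.56312579e-02 -3.92556557e-05  1.36890209e-01]
[-2.26999983e-02  3.48261085e-05  1.36874081e-01]
[2.71366683e-02 1.48430610e-05 1.67890666e-01]
time: 10.27
tcp_pos: [0.5931, 0.0779, 0.0503]
ee_rot: [-2.666, -1.653, 0.021]
wrist_force: [-0.7, 0.3, -0.9]
finger_gap: 0.0578
t 10.27 tcp [0.5931 0.0779 0.0503] x [ 0.445  0.896 -0.009] y [ 0.896 -0.445 -0.011] z [-0.014 -0.003 -1.   ] F [-0.7  0.3 -0.9] gap 0.0578
```

```bash
python3 -m crank '0 0 0 0 0 0 68;0 0 0 0 0 0 68;0 0 0 0 0 0 68'; python3 -c "
from h import *
s,M=st();print(s['joints'],s['qd'])"
```

```text
time: 10.52
tcp_pos: [0.6017, 0.0802, 0.0601]
ee_rot: [2.669, 1.653, 0.008]
wrist_force: [-0.1, 0.1, 0.1]
finger_gap: 0.0583
t 10.52 tcp [0.6017 0.0802 0.0601] x [0.446 0.895 0.003] y [ 0.895 -0.446  0.004] z [ 0.005  0.001 -1.   ] F [-0.1  0.1  0.1] gap 0.0583
[ 0.18887345  0.6131104  -0.53735752  1.8282301   0.41974068  0.80942726
 -1.0235383 ] [ 0.00114848 -0.00459128  0.00553686 -0.00272458  0.00443261 -0.00233327
 -0.0016501 ]
```

```bash
python3 -m crank '0 0 0 0 0 1 68;0 0 0 0 0 1 68;0 0 0 0 0 1 68;0 0 0 0 0 0 68;0 0 0 0 0 0 68;0 0 0 0 0 0 68;0 0 0 0 0 0 68'; python3 -c "
from h import *
s,M=st();print((np.array([.5993,.0797])-s['tcp_pos'][:2])@M[:2,:2])"
```

```text
time: 11.1
tcp_pos: [0.6001, 0.0795, 0.027]
ee_rot: [2.671, 1.653, 0.001]
wrist_force: [-0.5, 0.3, -0.1]
finger_gap: 0.058
t 11.1 tcp [0.6001 0.0795 0.027 ] x [0.446 0.895 0.   ] y [ 0.895 -0.446  0.   ] z [ 0.001  0.    -1.   ] F [-0.5  0.3 -0.1] gap 0.058
[-0.00013865 -0.00081166]
```

```bash
python3 -m crank '0 0 0 0.1 -0.05 0.8 68;0 0 0 0 0 0 68;0 0 0 0 0 0 45;0 0 0 0 0 0 45;0 0 0 0 0 0 45;0 0 0 0 0 0 45;0 0 0 0 0 0 45' 20; python3 -c "
from h import *
s,M=st()"
```

```text
time: 11.68
tcp_pos: [0.6009, 0.0809, 0.0199]
ee_rot: [2.671, 1.653, 0.003]
wrist_force: [-1.1, -0.1, 7.3]
finger_gap: 0.0451
t 11.68 tcp [0.6009 0.0809 0.0199] x [0.446 0.895 0.001] y [ 0.895 -0.446  0.002] z [ 0.002  0.    -1.   ] F [-1.1 -0.1  7.3] gap 0.0451
```

```bash
python3 -m crank '0 0 0 0 0 -0.15 30;0 0 0 0 0 0 30;0 0 0 -1 0 0 30;0 0 0 -1.5 0 0 30;0 0 0 -2 0 0 30;0 0 0 -2 0 0 30;0 0 0 -2 0 0 30;0 0 0 0 0 0 30'; python3 -c "
from h import *
s,M=st();d=s['tcp_pos'][:2]-np.array([.5838,.0476]);a=1.1041;print('box',d@[np.cos(a),np.sin(a)],d@[-np.sin(a),np.cos(a)])"
```

```text
time: 12.35
tcp_pos: [0.5591, -0.0016, 0.0199]
ee_rot: [2.675, 1.644, -0.008]
wrist_force: [-1.5, -1.3, 0.8]
finger_gap: 0.0457
t 12.35 tcp [ 0.5591 -0.0016  0.0199] x [ 0.452  0.892 -0.005] y [ 0.892 -0.452 -0.001] z [-0.004 -0.004 -1.   ] F [-1.5 -1.3  0.8] gap 0.0457
box -0.05504461552786459 -5.5837353736762776e-05
```

```bash
python3 -m crank '0 0 0 -2 0 0 30;0 0 0 -2 0 0 30;0 0 0 -2 0 0 30;0 0 0 -2 0 0 30;0 0 0 -2 0 0 30;0 0 0 -1.5 0 0 30;0 0 0 -1 0 0 30;0 0 0 0 0 -2 30'
python3 -m crank '0 0 0 0 0 -2 30;0 0 0 0 0 -2 30;0 0 0 -0.6 3.1 0 30;0 0 0 -0.6 3.1 0 30;0 0 0 -0.6 3.1 0 30;0 0 0 -0.6 3.1 0 30;0 0 0 -0.5 3.1 0 30;0 0 0 0 0 0 30'
python3 -m crank '0 0 0 0 0 2 30;0 0 0 0 0 2 30;0 0 0 0 0 1.5 30;0 0 0 0 0 0 30;0 0 0 0 0 0 30;0 0 0 0 0 0 30'
python3 -c "
from h import *
s,M=st();d=s['tcp_pos'][:2]-np.array([.5838,.0476]);a=1.1041;print('box',d@[np.cos(a),np.sin(a)],d@[-np.sin(a),np.cos(a)])"
```

```text
time: 13.02
tcp_pos: [0.5013, -0.1106, 0.0373]
ee_rot: [-2.671, -1.645, 0.012]
wrist_force: [0.3, -1.0, -0.9]
finger_gap: 0.0456
time: 13.68
tcp_pos: [0.6356, -0.2079, 0.0799]
ee_rot: [2.672, 1.644, 0.004]
wrist_force: [0.1, -1.2, -0.8]
finger_gap: 0.0451
time: 14.18
tcp_pos: [0.6324, -0.2024, 0.0261]
ee_rot: [2.671, 1.653, 0.002]
wrist_force: [1.4, -0.3, -0.6]
finger_gap: 0.0454
t 14.18 tcp [ 0.6324 -0.2024  0.0261] x [0.446 0.895 0.   ] y [ 0.895 -0.446  0.001] z [ 0.001 -0.    -1.   ] F [ 1.4 -0.3 -0.6] gap 0.0454
box -0.20144769938689544 -0.1558946980137945
```

```bash
python3 -m crank '0 0 0 0 0 0.6 30;0 0 0 0 0 0.3 30;0 0 0 0 0 0.25 30;0 0 0 0 0 0 30;0 0 0 0 0 0 70;0 0 0 0 0 0 70;0 0 0 0 0 0 70;0 0 0 0 0 0 75'
python3 -c "
from h import *
s,M=st()"
python3 -m crank '0 0 0 0 0 -1 75;0 0 0 0 0 -3 75;0 0 0 0 0 -3.5 75;0 0 0 0 0 -3.5 75;0 0 0 0 0 -3.5 75;0 0 0 -3.5 0.84 0 85;0 0 0 -3.5 0.84 0 85;0 0 0 -3.5 0.84 0 85'
python3 -m crank '0 0 0 -3.5 0.84 0 85;0 0 0 -3.5 0.84 0 85;0 0 0 0 0 0 85;0 0 0 0 0 0 85;0 0 0 0 0 0 85;0 0 0 0 0 0 85;0 0 0 0 0 0 85'
python3 -c "
from h import *
s,M=st();snap('wrist','w3');print(s['joints'])"
```

```text
time: 14.85
tcp_pos: [0.6319, -0.2026, 0.0139]
ee_rot: [2.671, 1.653, 0.0]
wrist_force: [-0.2, -0.2, 0.1]
finger_gap: 0.0638
t 14.85 tcp [ 0.6319 -0.2026  0.0139] x [ 0.446  0.895 -0.   ] y [ 0.895 -0.446  0.   ] z [ 0. -0. -1.] F [-0.2 -0.2  0.1] gap 0.0638
time: 15.52
tcp_pos: [0.608, -0.3085, 0.1612]
ee_rot: [2.667, 1.655, 0.002]
wrist_force: [-0.2, 0.5, -0.6]
finger_gap: 0.0727
time: 16.1
tcp_pos: [0.5923, -0.3759, 0.1593]
ee_rot: [-2.669, -1.657, -0.001]
wrist_force: [-0.2, 0.2, 1.2]
finger_gap: 0.0724
t 16.1 tcp [ 0.5923 -0.3759  0.1593] x [0.443 0.896 0.001] y [ 0.896 -0.443  0.   ] z [ 0.001  0.001 -1.   ] F [-0.2  0.2  1.2] gap 0.0724
[ 0.86075484  0.6347699  -0.5502335   1.51297431  0.35554824  1.0944385
 -0.22594209]
```

View pics/w3.png

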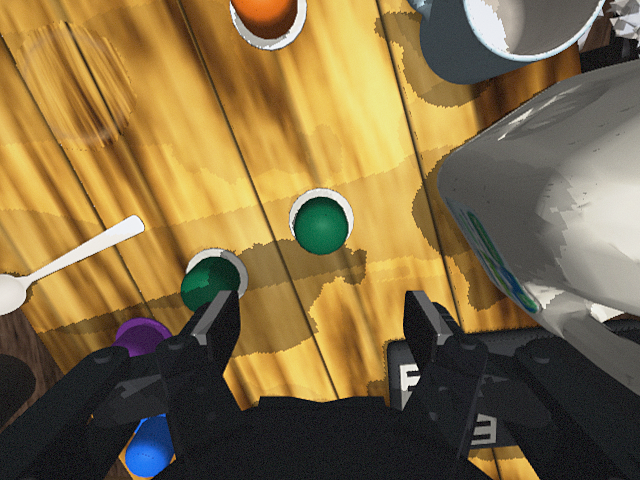

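View 9: pod A's dome is at (321,225) with its rim around (321,220), and pod B is at (213,283). Copper is standing at (268,20). Purple and blue are further off.

```bash
python3 -c "
from h import *
s,M=st();c=cam('wrist')
for n,u,v,z in(('A',321,225,.032),('Arimtop',321,188,.003),('Arim L',289,220,.003),('ArimR',354,220,.003),('B',209,285,.032),('cop',268,20,.02)):
  p=atz(c,u,v,z); print(n,p,(p-s['tcp_pos'])@M)"
python3 -m crank '0 0 0 0 0 2.5 85;0 0 0 0 0 2.5 85;0 0 0 0 0 2.5 80;0 0 0 0 0 2.5 80;0 0 0 0 0 0 80;0 0 0 0 0 0 80;0 0 0 0 0 0 80;0 0 0 0 0 0 80'
python3 -c "
from h import *
s,M=st()"
```

```text
t 16.15 tcp [ 0.5922 -0.3762  0.1593] x [0.444 0.896 0.001] y [ 0.896 -0.444  0.   ] z [ 0.001  0.    -1.   ] F [-0.1  0.4  0.1] gap 0.0726
A [ 0.59331582 -0.37217966  0.032     ] [ 0.00396368 -0.0008504   0.12727687]
Arimtop [ 0.60507285 -0.34834181  0.003     ] [ 0.03052742 -0.00089887  0.15629128]
Arim L [ 0.56611133 -0.36148203  0.003     ] [ 0.00146713 -0.02998776  0.15626488]
ArimR [ 0.61912794 -0.3876645   0.003     ] [0.00152069 0.02914158 0.1562865 ]
B [ 0.48223393 -0.37718141  0.032     ] [-0.0497962  -0.09818526  0.12721213]
cop [ 0.62566664 -0.21896717  0.02      ] [ 0.1556203  -0.03982824  0.13934495]
time: 16.82
tcp_pos: [0.593, -0.3782, 0.0612]
ee_rot: [2.668, 1.652, 0.003]
wrist_force: [0.0, -0.0, -0.4]
finger_gap: 0.0685
t 16.82 tcp [ 0.593  -0.3782  0.0612] x [0.446 0.895 0.   ] y [ 0.895 -0.446  0.004] z [ 0.003 -0.002 -1.   ] F [ 0.  -0.  -0.4] gap 0.0685
```

```bash
python3 -m crank '0 0 0 0.3 -0.05 2 75;0 0 0 0 0 1.5 75;0 0 0 0 0 1.2 75;0 0 0 0 0 0 75;0 0 0 0 0 0 75;0 0 0 0 0 0 30;0 0 0 0 0 0 30;0 0 0 0 0 0 30' 20
python3 -m crank '0 0 0 0 0 0 30;0 0 0 0 0 0 30'
python3 -c "
from h import *
s,M=st()"
```

```text
time: 17.48
tcp_pos: [0.593, -0.3755, 0.0129]
ee_rot: [2.67, 1.652, 0.001]
wrist_force: [1.8, -0.4, 2.8]
finger_gap: 0.0454
time: 17.65
tcp_pos: [0.593, -0.3754, 0.0129]
ee_rot: [2.67, 1.652, 0.001]
wrist_force: [-0.4, 0.3, 2.5]
finger_gap: 0.0454
t 17.65 tcp [ 0.593  -0.3754  0.0129] x [ 0.446  0.895 -0.   ] y [ 0.895 -0.446  0.002] z [ 0.002 -0.001 -1.   ] F [-0.4  0.3  2.5] gap 0.0454
```

```bash
python3 -m crank '0 0 0 0 0 -1.5 30;0 0 0 0 0 -2.5 30;0 0 0 1.5 -1.57 -0.5 30;0 0 0 2.5 -2.62 0 30;0 0 0 2.5 -2.62 0 30;0 0 0 2.5 -2.62 0 30;0 0 0 2.5 -2.62 0 30;0 0 0 2.5 -2.62 0 30'
python3 -m crank '0 0 0 2.5 -2.62 0 30;0 0 0 1.5 -1.57 0 30;0 0 0 0.95 -0.9 0 30;0 0 0 0 0 0 30;0 0 0 0 0 0 30;0 0 0 0 0 0 30;0 0 0 0 0 0 30'
cat > bx.py <<'E'
from h import *
s,M=st();d=s['tcp_pos'][:2]-np.array([.5838,.0476]);a=1.1041;print('box',np.round([d@[np.cos(a),np.sin(a)],d@[-np.sin(a),np.cos(a)]],4),'yaw err',round(np.arctan2(M[1,0],M[0,0])-a,4))
E
python3 bx.py
```

```text
time: 18.32
tcp_pos: [0.5227, -0.183, 0.0578]
ee_rot: [2.671, 1.652, 0.0]
wrist_force: [1.0, 1.0, -0.2]
finger_gap: 0.0453
time: 18.9
tcp_pos: [0.5007, -0.1194, 0.0568]
ee_rot: [2.673, 1.649, 0.0]
wrist_force: [0.2, -0.1, -0.4]
finger_gap: 0.045
t 18.9 tcp [ 0.5007 -0.1194  0.0568] x [ 0.449  0.894 -0.   ] y [ 0.894 -0.449  0.001] z [ 0.001 -0.001 -1.   ] F [ 0.2 -0.1 -0.4] gap 0.045
box [-0.1865 -0.0009] yaw err 0.0011
```

```bash
python3 -m crank '0 0 0 0 -0.08 1.5 30;0 0 0 0 0 1.5 30;0 0 0 0 0 0.6 30;0 0 0 0 0 0 30;0 0 0 0 0 0 30;0 0 0 0 0 0 30;0 0 0 0 0 0 30'
python3 bx.py
```

```text
time: 19.48
tcp_pos: [0.4999, -0.1172, 0.0215]
ee_rot: [2.671, 1.652, 0.002]
wrist_force: [-0.1, 0.2, -1.6]
finger_gap: 0.0448
t 19.48 tcp [ 0.4999 -0.1172  0.0215] x [0.446 0.895 0.   ] y [ 0.895 -0.446  0.001] z [ 0.001 -0.    -1.   ] F [-0.1  0.2 -1.6] gap 0.0448
box [-0.1849  0.0007] yaw err 0.004
```

```bash
python3 -m crank '0 0 0 0 0.06 0.12 30;0 0 0 1 0 0 30;0 0 0 1.2 0 0 30;0 0 0 1.2 0 0 30;0 0 0 1.2 0 0 30;0 0 0 1.2 0 0 30;0 0 0 1.2 0 0 30;0 0 0 0 0 0 30'
python3 bx.py
```

```text
time: 20.15
tcp_pos: [0.5331, -0.051, 0.0202]
ee_rot: [-2.668, -1.659, -0.005]
wrist_force: [1.6, 1.6, 0.6]
finger_gap: 0.0451
t 20.15 tcp [ 0.5331 -0.051   0.0202] x [0.442 0.897 0.003] y [ 0.897 -0.442  0.002] z [ 0.003  0.002 -1.   ] F [1.6 1.6 0.6] gap 0.0451
box [-0.1108  0.0009] yaw err 0.0084
```

```bash
python3 -m crank '0 0 0 1.5 0.03 0 30;0 0 0 2 0 0 30;0 0 0 2 0 0 30;0 0 0 2 0 0 30;0 0 0 2 0 0 30;0 0 0 2 0 0 30;0 0 0 2 0 0 30;0 0 0 0 0 0 30'
python3 bx.py
python3 -m crank '0 0 0 1.5 0 0 30;0 0 0 1.5 0 0 30;0 0 0 1.5 0 0 30;0 0 0 1 0 0 30;0 0 0 0.5 0 0 30;0 0 0 0.3 0 0 30;0 0 0 0 0 0 30;0 0 0 0 0 0 30'
python3 bx.py
```

```text
time: 20.82
tcp_pos: [0.5942, 0.0701, 0.0205]
ee_rot: [2.668, 1.659, 0.009]
wrist_force: [3.2, 0.2, 0.7]
finger_gap: 0.0449
t 20.82 tcp [0.5942 0.0701 0.0205] x [0.442 0.897 0.005] y [ 0.897 -0.443  0.003] z [ 0.005  0.003 -1.   ] F [3.2 0.2 0.7] gap 0.0449
box [0.0248 0.0008] yaw err 0.0083
time: 21.48
tcp_pos: [0.6204, 0.1217, 0.0199]
ee_rot: [2.671, 1.651, 0.001]
wrist_force: [2.6, -4.0, 5.1]
finger_gap: 0.0455
t 21.48 tcp [0.6204 0.1217 0.0199] x [ 0.447  0.895 -0.   ] y [ 0.895 -0.447  0.001] z [ 0.001 -0.001 -1.   ] F [ 2.6 -4.   5.1] gap 0.0455
box [0.0826 0.0007] yaw err 0.0034
```

```bash
python3 -m crank '0 0 0 0.5 0 0 30;0 0 0 0.4 0 0 30;0 0 0 0.3 0 0 30;0 0 0 0 0 0 30;0 0 0 0 0 0 30'
python3 bx.py
```

```text
time: 21.9
tcp_pos: [0.6256, 0.132, 0.0198]
ee_rot: [2.671, 1.651, -0.0]
wrist_force: [2.0, -5.6, 5.0]
finger_gap: 0.0453
t 21.9 tcp [0.6256 0.132  0.0198] x [ 0.447  0.895 -0.001] y [ 0.895 -0.447  0.001] z [ 0.001 -0.001 -1.   ] F [ 2.  -5.6  5. ] gap 0.0453
box [0.0942 0.0006] yaw err 0.0033
```

```bash
python3 -m crank '0 0 0 0.4 0 0 30;0 0 0 0.3 0 0 30;0 0 0 0 0 0 30;0 0 0 0 0 0 30'
python3 bx.py; python3 -c "
from h import *
snap('top','t4');im=cv2.imread('pics/t4.png');cv2.imwrite('pics/c_t4.png',cv2.resize(im[170:320,120:320],(800,600),interpolation=cv2.INTER_CUBIC))"
```

```text
time: 22.23
tcp_pos: [0.626, 0.1327, 0.0195]
ee_rot: [2.669, 1.646, -0.018]
wrist_force: [-5.1, -14.6, 13.0]
finger_gap: 0.0454
t 22.23 tcp [0.626  0.1327 0.0195] x [ 0.449  0.893 -0.013] y [ 0.894 -0.449 -0.001] z [-0.007 -0.011 -1.   ] F [ -5.1 -14.6  13. ] gap 0.0454
box [0.095  0.0006] yaw err 0.0011
```

View pics/c_t4.png

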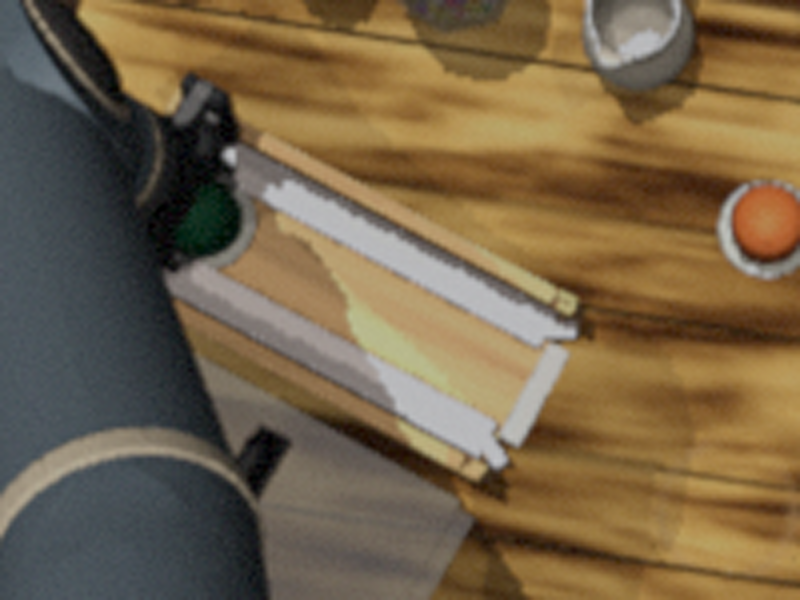

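View 10: the green pod sits at the closed end and copper stands aside at the right. Now I'll release and go for pod B.

```bash
python3 -m crank '0 0 0 0 0 0 65;0 0 0 -0.5 0 0 65;0 0 0 0 0 0 65;0 0 0 0 0 -1 65;0 0 0 0 0 -2.5 65;0 0 0 0 0 -4 65;0 0 0 0 0 -4 65;0 0 0 0 0 -4 65'
python3 -m crank '0 0 0 -3.7 0.7 0 80;0 0 0 -3.7 0.7 0 80;0 0 0 -3.7 0.7 0 80;0 0 0 -3.7 0.7 0 80;0 0 0 -3.7 0.7 0 80;0 0 0 -3.7 0.7 0 80;0 0 0 -3.7 0.7 0 80;0 0 0 -3.7 0.7 0 80'
python3 -m crank '0 0 0 -3.7 0.7 0 80;0 0 0 -3.7 0.7 0 80;0 0 0 -3.7 0.7 0 80;0 0 0 -3.7 0.7 0 80;0 0 0 -3 0.7 0 80;0 0 0 -2.6 0.7 0 80;0 0 0 0 0 0 80;0 0 0 0 0 0 80'
python3 -m crank '0 0 0 0 0 0 80;0 0 0 0 0 0 80'
python3 -c "
from h import *
s,M=st();snap('wrist','w4');print(s['joints'])"
```

```text
time: 22.95
tcp_pos: [0.6238, 0.1366, 0.1754]
ee_rot: [-2.667, -1.654, 0.004]
wrist_force: [0.8, -0.2, -0.1]
finger_gap: 0.0555
time: 23.62
tcp_pos: [0.5424, -0.1545, 0.1742]
ee_rot: [-2.668, -1.654, 0.001]
wrist_force: [0.9, -0.4, -0.3]
finger_gap: 0.0684
time: 24.28
tcp_pos: [0.4896, -0.3562, 0.1737]
ee_rot: [-2.671, -1.648, -0.0]
wrist_force: [-0.5, 0.2, 1.0]
finger_gap: 0.0682
time: 24.45
tcp_pos: [0.4913, -0.3535, 0.1745]
ee_rot: [-2.667, -1.657, -0.002]
wrist_force: [0.7, 0.7, 0.1]
finger_gap: 0.0684
t 24.45 tcp [ 0.4913 -0.3535  0.1745] x [0.443 0.897 0.002] y [ 0.897 -0.443 -0.001] z [-0.     0.002 -1.   ] F [0.7 0.7 0.1] gap 0.0684
[ 0.92765744  0.45870739 -0.50158384  1.74448507  0.253123    1.00411463
 -0.12643253]
```

View pics/w4.png

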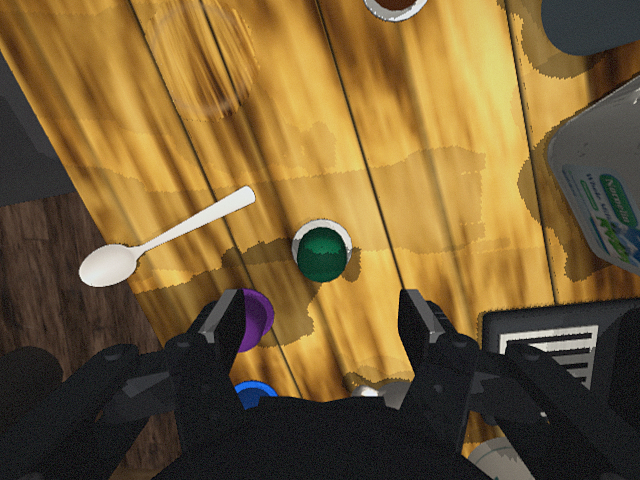

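View 11: pod B's dome is at (323,254) with its rim around (322,250), clear of the purple pod and the spoon handle end at (252,193).

```bash
python3 -c "
from h import *
s,M=st();c=cam('wrist')
for n,u,v,z in(('B',323,254,.032),('rimtop',322,219,.003),('rimL',292,249,.003),('rimR',353,249,.003)):
  p=atz(c,u,v,z); print(n,p,(p-s['tcp_pos'])@M)"

```

```text
t 24.5 tcp [ 0.4914 -0.3537  0.1746] x [0.443 0.897 0.001] y [ 0.897 -0.443 -0.   ] z [ 0.     0.001 -1.   ] F [-0.2  1.   0.4] gap 0.0682
B [ 0.48050094 -0.3776656   0.032     ] [-0.02649039  0.00094254  0.1426    ]
rimtop [ 0.490975   -0.35444924  0.003     ] [-1.07236445e-03  6.25635515e-05  1.71631957e-01]
rimL [ 0.45128939 -0.3684614   0.003     ] [-0.0312146  -0.02930976  0.17160884]
rimR [ 0.50494504 -0.3948953   0.003     ] [-0.03114507  0.03050391  0.17157992]
```

```bash
python3 -m crank '0 0 0 -2.9 0.05 0 80;0 0 0 0 0 2.5 78;0 0 0 0 0 3 78;0 0 0 0 0 3 78;0 0 0 0 0 2.5 78;0 0 0 0 0 0 78;0 0 0 0 0 0 78;0 0 0 0 0 0 78'
python3 -c "
from h import *
s,M=st();print((np.array([.4788,-.3802])-s['tcp_pos'][:2])@M[:2,:2])"
```

```text
time: 25.17
tcp_pos: [0.4796, -0.382, 0.0662]
ee_rot: [2.668, 1.654, 0.002]
wrist_force: [0.4, -0.2, 0.0]
finger_gap: 0.0666
t 25.17 tcp [ 0.4796 -0.382   0.0662] x [0.445 0.896 0.   ] y [ 0.896 -0.445  0.003] z [ 0.002 -0.001 -1.   ] F [ 0.4 -0.2  0. ] gap 0.0666
[ 0.00127133 -0.00155844]
```

```bash
python3 -m crank '0 0 0 0.1 -0.1 2 78;0 0 0 0 0 2 78;0 0 0 0 0 1.2 78;0 0 0 0 0 0 78;0 0 0 0 0 0 78;0 0 0 0 0 0 30;0 0 0 0 0 0 30;0 0 0 0 0 0 30' 20
python3 -m crank '0 0 0 0 0 0 30;0 0 0 0 0 0 30'
python3 bx.py
```

```text
time: 25.83
tcp_pos: [0.4787, -0.3817, 0.0143]
ee_rot: [2.669, 1.652, 0.002]
wrist_force: [0.3, 0.7, 5.8]
finger_gap: 0.045
time: 26.0
tcp_pos: [0.4787, -0.3817, 0.0143]
ee_rot: [2.669, 1.652, 0.002]
wrist_force: [-1.2, -0.3, 5.7]
finger_gap: 0.0452
t 26.0 tcp [ 0.4787 -0.3817  0.0143] x [ 0.446  0.895 -0.001] y [ 0.895 -0.446  0.003] z [ 0.002 -0.002 -1.   ] F [-1.2 -0.3  5.7] gap 0.0452
box [-0.4306 -0.0993] yaw err 0.0042
```

```bash
python3 -m crank '0 0 0 0 0 -1.5 30;0 0 0 0 0 -2.5 30;0 0 0 2 -0.8 -0.5 30;0 0 0 3.5 -1.42 0 30;0 0 0 3.5 -1.42 0 30;0 0 0 3.5 -1.42 0 30;0 0 0 3.5 -1.42 0 30;0 0 0 3.5 -1.42 0 30'
python3 -m crank '0 0 0 3 -1.22 0 30;0 0 0 1.5 -0.61 0 30;0 0 0 0.4 0 0 30;0 0 0 0 0 1.5 30;0 0 0 0 0 1.5 30;0 0 0 0 0 0 30;0 0 0 0 0 0 30;0 0 0 0 0 0 30'
python3 bx.py
```

```text
time: 26.67
tcp_pos: [0.4939, -0.1698, 0.0581]
ee_rot: [2.671, 1.652, 0.001]
wrist_force: [1.1, 0.1, -0.1]
finger_gap: 0.0451
time: 27.33
tcp_pos: [0.4998, -0.1202, 0.0281]
ee_rot: [2.672, 1.651, 0.001]
wrist_force: [-0.0, -0.3, 0.5]
finger_gap: 0.0453
t 27.33 tcp [ 0.4998 -0.1202  0.0281] x [ 0.447  0.894 -0.   ] y [ 0.894 -0.447  0.001] z [ 0.001 -0.    -1.   ] F [-0.  -0.3  0.5] gap 0.0453
box [-0.1876 -0.0005] yaw err 0.003
```

```bash
python3 -m crank '0 0 0 0 -0.04 0.4 30;0 0 0 0 0 0.25 30;0 0 0 1 0 0 30;0 0 0 1.2 0 0 30;0 0 0 1.2 0 0 30;0 0 0 1.2 0 0 30;0 0 0 1.2 0 0 30;0 0 0 1.2 0 0 30'
python3 bx.py
python3 -m crank '0 0 0 1.3 0 0 30;0 0 0 1.5 0 0 30;0 0 0 1.5 0 0 30;0 0 0 1.5 0 0 30;0 0 0 1.5 0 0 30;0 0 0 1.5 0 0 30;0 0 0 1.5 0 0 30;0 0 0 0.5 0 0 30'
python3 bx.py
```

```text
time: 28.0
tcp_pos: [0.5312, -0.0548, 0.0213]
ee_rot: [2.67, 1.655, 0.001]
wrist_force: [0.9, -0.4, -0.1]
finger_gap: 0.0454
t 28.0 tcp [ 0.5312 -0.0548  0.0213] x [0.445 0.896 0.   ] y [ 0.896 -0.445  0.001] z [ 0.001 -0.    -1.   ] F [ 0.9 -0.4 -0.1] gap 0.0454
box [-0.1151  0.0009] yaw err 0.0057
time: 28.67
tcp_pos: [0.5803, 0.0428, 0.0215]
ee_rot: [2.668, 1.657, 0.004]
wrist_force: [1.9, -2.9, -0.2]
finger_gap: 0.0457
t 28.67 tcp [0.5803 0.0428 0.0215] x [0.444 0.896 0.002] y [ 0.896 -0.444  0.002] z [ 0.003  0.001 -1.   ] F [ 1.9 -2.9 -0.2] gap 0.0457
box [-0.0059  0.0009] yaw err 0.007
```

Target is 0.035, where the rims meet. I'll push a little past that to feel the contact.

```bash
python3 -m crank '0 0 0 1 0 0 30;0 0 0 1 0 0 30;0 0 0 0.8 0 0 30;0 0 0 0.6 0 0 30;0 0 0 0.4 0 0 30;0 0 0 0.3 0 0 30;0 0 0 0 0 0 30;0 0 0 0 0 0 30'
python3 bx.py
```

```text
time: 29.33
tcp_pos: [0.5975, 0.0769, 0.0212]
ee_rot: [2.671, 1.652, 0.003]
wrist_force: [4.8, -3.3, -1.4]
finger_gap: 0.0452
t 29.33 tcp [0.5975 0.0769 0.0212] x [0.447 0.895 0.001] y [ 0.895 -0.447  0.001] z [ 0.002  0.    -1.   ] F [ 4.8 -3.3 -1.4] gap 0.0452
box [0.0324 0.0009] yaw err 0.0037
```

```bash
python3 -m crank '0 0 0 0.3 0.08 0 30;0 0 0 0.3 0 0 30;0 0 0 0.3 0 0 30;0 0 0 0 0 0 30;0 0 0 0 0 0 30'
python3 bx.py
python3 -m crank '0 0 0 0.3 0 0 30;0 0 0 0.3 0 0 30;0 0 0 0 0 0 30;0 0 0 0 0 0 30'
python3 bx.py
```

```text
time: 29.75
tcp_pos: [0.5989, 0.0795, 0.0209]
ee_rot: [2.671, 1.648, -0.016]
wrist_force: [-3.0, -11.1, 7.3]
finger_gap: 0.0452
t 29.75 tcp [0.5989 0.0795 0.0209] x [ 0.448  0.894 -0.011] y [ 0.894 -0.448 -0.003] z [-0.007 -0.008 -1.   ] F [ -3.  -11.1   7.3] gap 0.0452
box [0.0352 0.0009] yaw err 0.0016
time: 30.08
tcp_pos: [0.5995, 0.0803, 0.0211]
ee_rot: [2.67, 1.643, -0.029]
wrist_force: [-9.0, -18.4, 16.6]
finger_gap: 0.0455
t 30.08 tcp [0.5995 0.0803 0.0211] x [ 0.451  0.892 -0.019] y [ 0.893 -0.451 -0.004] z [-0.013 -0.015 -1.   ] F [ -9.  -18.4  16.6] gap 0.0455
box [0.0363 0.0007] yaw err -0.001
```

```bash
python3 -m crank '0 0 0 0 0 0 65;0 0 0 -0.8 0 0 65;0 0 0 0 0 0 65;0 0 0 0 0 -1 65;0 0 0 0 0 -2.5 65;0 0 0 0 0 -4 65;0 0 0 0 0 -4 65;0 0 0 0 0 -3 65'
python3 -m crank '0 0 0 -3 1.95 0 80;0 0 0 -3 1.95 0 80;0 0 0 -3 1.95 0 80;0 0 0 -3 1.95 0 80;0 0 0 -3 1.95 0 80;0 0 0 -3 1.95 0 80;0 0 0 -3 1.95 0 80;0 0 0 -2.8 1.95 0 80'
python3 -m crank '0 0 0 0 0 0 80;0 0 0 0 0 0 80;0 0 0 0 0 0 80'
python3 -c "
from h import *
s,M=st();snap('wrist','w5');
a=cv2.imread('pics/w5.png');snap('top','t5');b=cv2.imread('pics/t5.png')[150:400,120:450]
cv2.imwrite('pics/c_5.png',np.hstack([cv2.resize(a,(400,300)),cv2.resize(b,(396,300))]))"
```

```text
time: 30.75
tcp_pos: [0.6005, 0.0847, 0.1694]
ee_rot: [-2.669, -1.656, -0.003]
wrist_force: [0.7, 0.8, 0.0]
finger_gap: 0.0559
time: 31.42
tcp_pos: [0.6336, -0.2004, 0.1663]
ee_rot: [-2.669, -1.654, 0.0]
wrist_force: [0.5, 0.5, -0.0]
finger_gap: 0.0682
time: 31.67
tcp_pos: [0.6339, -0.1979, 0.1661]
ee_rot: [-2.668, -1.654, -0.001]
wrist_force: [0.3, 0.0, -0.2]
finger_gap: 0.0682
t 31.67 tcp [ 0.6339 -0.1979  0.1661] x [0.445 0.896 0.002] y [ 0.896 -0.445 -0.001] z [-0.001  0.002 -1.   ] F [ 0.3  0.  -0.2] gap 0.0682
```

View pics/c_5.png

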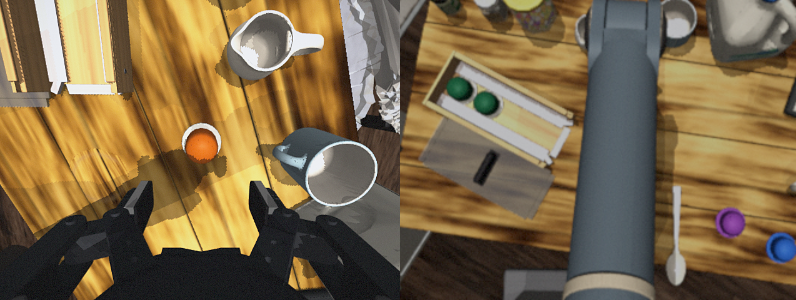

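View 12: both greens are rim to rim at the closed end. Copper is upright at wrist pixel (323,232), and the lid lies beside the box.

```bash
python3 - <<'E'
from h import *
s,M=st();c=cam('wrist');a=cv2.imread('pics/w5.png')
h=cv2.cvtColor(a,cv2.COLOR_BGR2HSV);m=((h[...,0]<15)&(h[...,1]>200)&(h[...,2]>150)).astype(np.uint8)
n,l,stt,ce=cv2.connectedComponentsWithStats(m[150:320,250:400]);i=1+np.argmax(stt[1:,4]);print(stt[i],ce[i]+[250,150])
p=atz(c,323,232,.032);print(p,(p-s['tcp_pos'])@M)
E
python3 -m crank '0 0 0 0 0 2.5 78;0 0 0 0 0 3 78;0 0 0 0 0 3 78;0 0 0 0 0 2 78;0 0 0 0 0 0 78;0 0 0 0 0 0 78;0 0 0 0 0 0 78'
python3 -c "
from h import *
s,M=st();print((np.array([.632,-.2026])-s['tcp_pos'][:2])@M[:2,:2])"
```

```text
t 31.77 tcp [ 0.6341 -0.1969  0.1663] x [0.443 0.897 0.001] y [ 0.897 -0.443 -0.001] z [-0.     0.002 -1.   ] F [-0.1  0.4 -0.1] gap 0.0681
[  48   63   50   44 1520] [322.975      234.78355263]
[ 0.63317269 -0.20055462  0.032     ] [-0.00390432  0.00085043  0.13431661]
time: 32.35
tcp_pos: [0.6354, -0.1987, 0.0629]
ee_rot: [2.669, 1.655, 0.004]
wrist_force: [0.3, -0.4, 0.3]
finger_gap: 0.0665
t 32.35 tcp [ 0.6354 -0.1987  0.0629] x [0.445 0.896 0.001] y [ 0.896 -0.445  0.002] z [ 0.003 -0.    -1.   ] F [ 0.3 -0.4  0.3] gap 0.0665
[-0.00504834 -0.00128956]
```

```bash
python3 -m crank '0 0 0 -0.45 -0.1 2 78;0 0 0 0 0 1.7 78;0 0 0 0 0 1.1 78;0 0 0 0 0 0 78;0 0 0 0 0 0 78;0 0 0 0 0 0 30;0 0 0 0 0 0 30;0 0 0 0 0 0 30' 20
python3 -m crank '0 0 0 0 0 0 30;0 0 0 0 0 0 30'
python3 bx.py
```

```text
time: 33.02
tcp_pos: [0.6325, -0.2034, 0.0149]
ee_rot: [2.669, 1.652, 0.004]
wrist_force: [-0.2, 0.1, 4.5]
finger_gap: 0.0452
time: 33.18
tcp_pos: [0.6325, -0.2034, 0.0149]
ee_rot: [2.669, 1.652, 0.004]
wrist_force: [-0.3, 0.3, 6.7]
finger_gap: 0.0455
t 33.18 tcp [ 0.6325 -0.2034  0.0149] x [0.446 0.895 0.001] y [ 0.895 -0.446  0.003] z [ 0.003 -0.001 -1.   ] F [-0.3  0.3  6.7] gap 0.0455
box [-0.2022 -0.1564] yaw err 0.0044
```

```bash
python3 -m crank '0 0 0 0 0 -1.5 30;0 0 0 0 0 -2.5 30;0 0 0 0 -2 -0.5 30;0 0 0 0 -3 0 30;0 0 0 0 -3 0 30;0 0 0 0 -3 0 30;0 0 0 0 -3 0 30;0 0 0 1 -1.6 0 30'
python3 -m crank '0 0 0 0.3 0 0 30;0 0 0 0 0 1.5 30;0 0 0 0 0 1.5 30;0 0 0 0 0 0 30;0 0 0 0 0 0 30;0 0 0 0 0 0 30;0 0 0 0 0 0 30'
python3 bx.py
```

```text
time: 33.85
tcp_pos: [0.4913, -0.1253, 0.0584]
ee_rot: [-2.672, -1.65, 0.007]
wrist_force: [-0.6, -0.0, 0.4]
finger_gap: 0.0454
time: 34.43
tcp_pos: [0.4982, -0.1224, 0.029]
ee_rot: [2.671, 1.652, 0.002]
wrist_force: [0.2, -0.1, -0.2]
finger_gap: 0.045
t 34.43 tcp [ 0.4982 -0.1224  0.029 ] x [0.446 0.895 0.   ] y [ 0.895 -0.446  0.002] z [ 0.002 -0.    -1.   ] F [ 0.2 -0.1 -0.2] gap 0.045
box [-0.1903 -0.    ] yaw err 0.004
```

```bash
python3 -m crank '0 0 0.004 0.3 0 0.4 30;0 0 0 0 0 0.3 30;0 0 0 1 0.03 0 30;0 0 0 1.2 0 0 30;0 0 0 1.2 0 0 30;0 0 0 1.2 0 0 30;0 0 0 1.2 0 0 30;0 0 0 1.2 0 0 30'
python3 bx.py
python3 -m crank '0 0 0 1.2 0 0 30;0 0 0 1.2 0 0 30;0 0 0 1.2 0 0 30;0 0 0 1.2 0 0 30;0 0 0 1 0 0 30;0 0 0 0.8 0 0 30;0 0 0 0 0 0 30;0 0 0 0 0 0 30'
python3 bx.py
```

```text
time: 35.1
tcp_pos: [0.5311, -0.0552, 0.0212]
ee_rot: [2.674, 1.65, 0.001]
wrist_force: [-0.5, 0.4, -0.4]
finger_gap: 0.0453
t 35.1 tcp [ 0.5311 -0.0552  0.0212] x [0.449 0.894 0.   ] y [ 0.894 -0.449  0.   ] z [ 0.  0. -1.] F [-0.5  0.4 -0.4] gap 0.0453
box [-0.1155  0.0008] yaw err 0.0016
time: 35.77
tcp_pos: [0.5601, 0.0021, 0.021]
ee_rot: [2.674, 1.649, -0.001]
wrist_force: [0.2, 0.0, -1.0]
finger_gap: 0.0452
t 35.77 tcp [0.5601 0.0021 0.021 ] x [ 0.449  0.893 -0.   ] y [ 0.893 -0.449 -0.   ] z [-0. -0. -1.] F [ 0.2  0.  -1. ] gap 0.0452
box [-0.0513  0.0007] yaw err 0.0009
```

```bash
python3 -m crank '0 0 0 0.8 0 0 30;0 0 0 0.8 0 0 30;0 0 0 0.6 0 0 30;0 0 0 0.3 0 0 30;0 0 0 0.3 0 0 30;0 0 0 0 0 0 30;0 0 0 0 0 0 30'
python3 bx.py
python3 -m crank '0 0 0 0.3 0 0 30;0 0 0 0.3 0 0 30;0 0 0 0 0 0 30;0 0 0 0 0 0 30'
python3 bx.py
```

```text
time: 36.35
tcp_pos: [0.5726, 0.027, 0.021]
ee_rot: [-2.675, -1.648, 0.0]
wrist_force: [0.1, 0.6, -0.1]
finger_gap: 0.0453
t 36.35 tcp [0.5726 0.027  0.021 ] x [ 0.45   0.893 -0.   ] y [ 0.893 -0.45  -0.   ] z [-0.  0. -1.] F [ 0.1  0.6 -0.1] gap 0.0453
box [-0.0235  0.0007] yaw err 0.0003
time: 36.68
tcp_pos: [0.5732, 0.028, 0.0211]
ee_rot: [2.675, 1.643, -0.012]
wrist_force: [-6.0, -7.4, 7.9]
finger_gap: 0.0451
t 36.68 tcp [0.5732 0.028  0.0211] x [ 0.452  0.892 -0.008] y [ 0.892 -0.452 -0.002] z [-0.005 -0.006 -1.   ] F [-6.  -7.4  7.9] gap 0.0451
box [-0.0223  0.0006] yaw err -0.0022
```

```bash
python3 -m crank '0 0 0 0 0 0 65;0 0 0 -0.5 0 0 65;0 0 0 0 0 0 65;0 0 0 0 0 -1 65;0 0 0 0 0 -2.5 65;0 0 0 0 0 -4 65;0 0 0 0 0 -4 65;0 0 0 0 0 -4 65'
python3 -m crank '0 0 0 0.45 -3.1 -1 65;0 0 0 0.45 -3.1 -1 65;0 0 0 0.45 -3.1 -1 65;0 0 0 0.45 -3.1 -1 65;0 0 -.1208 0 0 0 65;0 0 -.1208 0 0 0 65;0 0 -.1208 0 0 0 65;0 0 -.1208 0 0 0 65'
python3 -m crank '0 0 -.1208 0 0 0 60;0 0 -.1208 0 0 0 60;0 0 -.1208 0 0 0 60;0 0 -.1208 0 0 0 60;0 0 -.1208 0 0 0 60;0 0 -.1208 0 0 0 60;0 0 -.1208 0 0 0 60;0 0 -.1208 0 0 0 60'
python3 -m crank '0 0 -.1208 0 0 0 60;0 0 0 0 0 0 60;0 0 0 0 0 0 60'
python3 -c "
from h import *
s,M=st();snap('wrist','w6');a=cv2.imread('pics/w6.png');cv2.imwrite('pics/c_w6.png',cv2.resize(a,(800,600),interpolation=cv2.INTER_CUBIC))"
```

```text
time: 37.35
tcp_pos: [0.5728, 0.0285, 0.1784]
ee_rot: [-2.673, -1.649, -0.001]
wrist_force: [0.4, -0.2, 1.0]
finger_gap: 0.0554
time: 38.02
tcp_pos: [0.4702, 0.1004, 0.2171]
ee_rot: [2.194, 2.247, 0.002]
wrist_force: [0.3, 0.7, -0.4]
finger_gap: 0.0558
time: 38.68
tcp_pos: [0.4704, 0.1002, 0.2168]
ee_rot: [0.899, 3.009, 0.001]
wrist_force: [0.7, 0.0, -1.0]
finger_gap: 0.051
time: 38.93
tcp_pos: [0.4704, 0.0999, 0.2165]
ee_rot: [0.73, 3.055, 0.0]
wrist_force: [-0.4, 0.3, 0.9]
finger_gap: 0.0511
t 38.93 tcp [0.4704 0.0999 0.2165] x [-0.892  0.452 -0.   ] y [0.452 0.892 0.   ] z [ 0.001  0.    -1.   ] F [-0.4  0.3  0.9] gap 0.0511
```

View pics/c_w6.png

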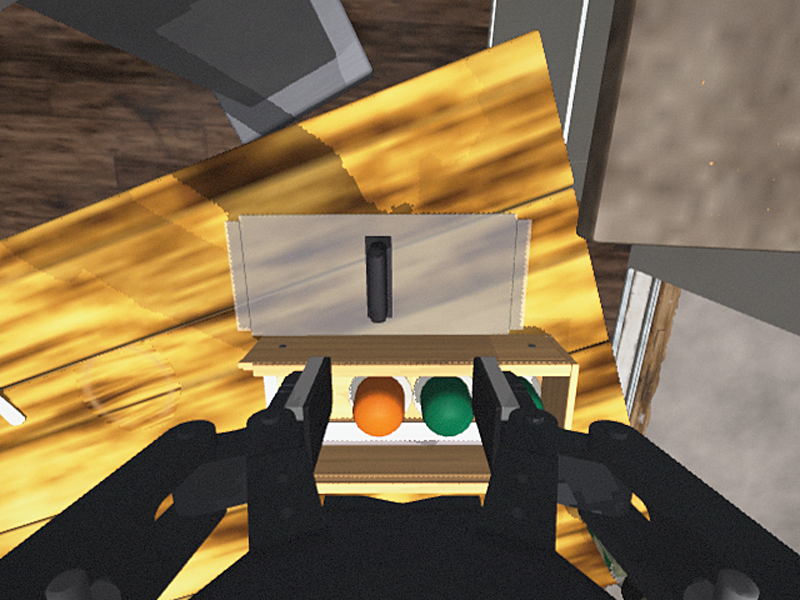

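View 13: the lid lies flat beside the box with its bar at (302,224) in the raw picture. That's a few cm towards the mouth, so it was knocked. The row reads copper, green, green. I'll measure the lid's pose.

```bash
python3 - <<'E'
from h import *
s,M=st();c=cam('wrist');q=lambda u,v,z:(atz(c,u/1.25,v/1.25,z)-s['tcp_pos'])@M
for n,u,v,z in(('TL',228,221,.005),('TR',531,217,.005),('BL',252,335,.005),('BR',510,335,.005),('L mid',236,276,.005),('R mid',526,276,.005),('bar top a',377,240,.038),('bar top b',380,322,.038),('base a',378,237,.006),('base b',378,317,.006)):
    print(n,np.round(q(u,v,z)*1e3,1))
E
```

```text
t 38.98 tcp [0.4704 0.0998 0.2165] x [-0.892  0.452 -0.001] y [0.452 0.892 0.   ] z [ 0.001 -0.    -1.   ] F [ 0.5 -0.   0.6] gap 0.0514
TL [  35.8 -144.8  211.4]
TR [ 39.3 106.9 211.5]
BL [ -65.5 -134.9  211.5]
BR [-65.4  97.1 211.5]
L mid [ -11.1 -143.3  211.4]
R mid [-10.9 107.  211.5]
bar top a [ 24.9 -19.3 178.5]
bar top b [-41.4 -17.9 178.5]
base a [ 22.8 -20.3 210.5]
base b [-48.  -21.3 210.5]
```

```bash
python3 -m crank '0 0 0 -0.9 -1.87 2 60;0 0 0 0 0 3.5 60;0 0 0 0 0 3.5 60;0 0 0 0 0 3.5 60;0 0 0 0 0 2.5 60;0 0 0 0 0 2 60;0 0 0 0 0 0 60;0 0 0 0 0 0 60'
python3 -m crank '0 0 0 0 0 1 60;0 0 0 0 0 0.8 60;0 0 0 0 0 0 60;0 0 0 0 0 0 60;0 0 0 0 0 0 60'
python3 bx.py
```

```text
time: 39.65
tcp_pos: [0.4697, 0.0792, 0.0458]
ee_rot: [-0.727, -3.055, 0.001]
wrist_force: [0.9, -0.4, 0.1]
finger_gap: 0.0515
time: 40.07
tcp_pos: [0.4704, 0.0789, 0.0286]
ee_rot: [0.727, 3.055, 0.0]
wrist_force: [0.9, -0.9, -0.0]
finger_gap: 0.051
t 40.07 tcp [0.4704 0.0789 0.0286] x [-0.893  0.45  -0.001] y [0.45  0.893 0.   ] z [ 0.001 -0.    -1.   ] F [ 0.9 -0.9 -0. ] gap 0.051
box [-0.0231  0.1154] yaw err 1.5704
```

```bash
python3 -m crank '0 0 0 0 0 0.9 60;0 0 0 0 0 0 60;0 0 0 0 0 0 0;0 0 0 0 0 0 0;0 0 0 0 0 0 0;0 0 0 0 0 0 0;0 0 0 0 0 0 0;0 0 0 0 0 0 0' 60
python3 bx.py
python3 -m crank '0 0 0 0 0 -1 0;0 0 0 0 0 -2.5 0;0 0 0 0 0 -3 0;0 0 0 0 0 -3 0;0 0 0 0 0 0 0;0 0 0 0 0 0 0'
python3 bx.py
```

```text
time: 40.73
tcp_pos: [0.4702, 0.079, 0.0194]
ee_rot: [0.726, 3.056, 0.0]
wrist_force: [-1.6, -0.8, 2.8]
finger_gap: 0.0126
t 40.73 tcp [0.4702 0.079  0.0194] x [-0.893  0.45  -0.   ] y [0.45  0.893 0.   ] z [ 0.001 -0.    -1.   ] F [-1.6 -0.8  2.8] gap 0.0126
box [-0.0231  0.1156] yaw err 1.5707
time: 41.23
tcp_pos: [0.4709, 0.0788, 0.1156]
ee_rot: [0.727, 3.053, 0.001]
wrist_force: [0.1, -0.4, -3.0]
finger_gap: 0.0123
t 41.23 tcp [0.4709 0.0788 0.1156] x [-0.893  0.451 -0.003] y [0.451 0.893 0.001] z [ 0.004 -0.    -1.   ] F [ 0.1 -0.4 -3. ] gap 0.0123
box [-0.0229  0.1148] yaw err 1.5701
```

```bash
python3 -m crank '0 0 0 -1.44 -3 0 0;0 0 0 -1.44 -3 0 0;0 0 0 -1.44 -3 0 0;0 0 0 -1.44 -3 0 0;0 0 0 -1.44 -3 0 0;0 0 0 -1.44 -3 0 0;0 0 0 -1.44 -3 0 0;0 0 0 -1.4 -3 0 0'
python3 -m crank '0 0 0 0 0 0.5 0;0 0 0 0 0 1.5 0;0 0 0 0 0 1 0;0 0 0 0 0 0 0;0 0 0 0 0 0 0;0 0 0 0 0 0 0'
python3 bx.py
python3 -c "
from h import *
snap('wrist','w7');a=cv2.imread('pics/w7.png');cv2.imwrite('pics/c_w7.png',cv2.resize(a[100:400,180:580],(800,600),interpolation=cv2.INTER_CUBIC))"
```

```text
time: 41.9
tcp_pos: [0.4628, -0.1886, 0.1126]
ee_rot: [-0.726, -3.053, -0.001]
wrist_force: [0.9, 0.0, -1.7]
finger_gap: 0.0125
time: 42.4
tcp_pos: [0.4647, -0.1863, 0.084]
ee_rot: [-0.724, -3.057, -0.0]
wrist_force: [-0.5, 0.2, -1.2]
finger_gap: 0.0125
t 42.4 tcp [ 0.4647 -0.1863  0.084 ] x [-0.894  0.449  0.   ] y [0.449 0.894 0.   ] z [-0.  0. -1.] F [-0.5  0.2 -1.2] gap 0.0125
box [-0.2625  0.0011] yaw err 1.5721
```

View pics/c_w7.png

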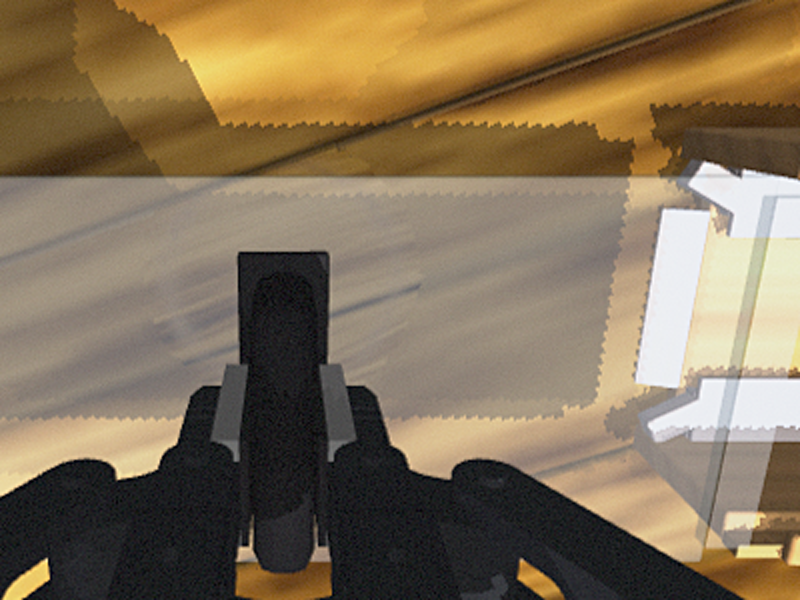

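```bash
python3 - <<'E'
from h import *
s,M=st();c=cam('wrist');q=lambda u,v,z:(atz(c,180+u/2,100+v/2,z)-s['tcp_pos'])@M
for n,u,v,z in(('top L',20,177,.0696),('top R',680,178,.0696),('bot',680,561,.0696),('bot2',280,562,.0696),('bar base a',283,251,.07),('end',735,370,.0696)):
    print(n,np.round(q(u,v,z)*1e3,1))
E
```

```text
t 42.45 tcp [ 0.4649 -0.1865  0.0844] x [-0.894  0.449 -0.   ] y [0.449 0.894 0.   ] z [ 0. -0. -1.] F [-1.2  0.1 -1.6] gap 0.0127
top L [ 50.6 -61.9  14.7]
top R [50.5 92.  14.8]
bot [-55.8 109.8  14.8]
bot2 [-56.1  -1.4  14.8]
bar base a [32.9 -0.6 14.4]
end [  1.8 114.2  14.8]
```

```bash
python3 -m crank '0 0 0 0.16 0 0.4 0;0 0 0 0 0 0.4 0;0 0 0 0 0 0 0;0 0 0 0 0 0 0;0 0 0 0 0 0 0'
python3 bx.py
python3 -m crank '0 0 0 0 0.8 0 0;0 0 0 0 1 0 0;0 0 0 0 1 0 0;0 0 0 0 1 0 0;0 0 0 0 1 0 0;0 0 0 0 1 0 0;0 0 0 0 0 0 0'
python3 bx.py
```

```text
time: 42.87
tcp_pos: [0.4632, -0.1864, 0.0762]
ee_rot: [0.726, 3.056, -0.0]
wrist_force: [-0.0, 0.4, -0.7]
finger_gap: 0.0127
t 42.87 tcp [ 0.4632 -0.1864  0.0762] x [-0.893  0.45  -0.   ] y [ 0.45   0.893 -0.   ] z [ 0. -0. -1.] F [-0.   0.4 -0.7] gap 0.0127
box [-0.2632  0.0024] yaw err 1.5708
time: 43.45
tcp_pos: [0.4906, -0.1315, 0.0764]
ee_rot: [0.72, 3.057, 0.003]
wrist_force: [0.7, 0.4, -1.6]
finger_gap: 0.0127
t 43.45 tcp [ 0.4906 -0.1315  0.0764] x [-0.895  0.446 -0.001] y [0.446 0.895 0.002] z [ 0.001  0.001 -1.   ] F [ 0.7  0.4 -1.6] gap 0.0127
box [-0.2019  0.0026] yaw err 1.5749
```

```bash
python3 -m crank '0 0 0 0 1.5 0 0;0 0 0 0 2 0 0;0 0 0 0 2 0 0;0 0 0 0 2 0 0;0 0 0 0 2 0 0;0 0 0 0 2 0 0;0 0 0 0 0 0 0'
python3 bx.py
python3 -m crank '0 0 0 0 1.5 0 0;0 0 0 0 1.5 0 0;0 0 0 0 1.5 0 0;0 0 0 0 1 0 0;0 0 0 0 1 0 0;0 0 0 0 0.7 0 0;0 0 0 0 0 0 0;0 0 0 0 0 0 0'
python3 bx.py
```

```text
time: 44.03
tcp_pos: [0.5424, -0.0279, 0.0762]
ee_rot: [0.718, 3.057, 0.004]
wrist_force: [0.2, -0.2, -1.6]
finger_gap: 0.0128
t 44.03 tcp [ 0.5424 -0.0279  0.0762] x [-0.895  0.445 -0.   ] y [0.445 0.895 0.003] z [ 0.002  0.002 -1.   ] F [ 0.2 -0.2 -1.6] gap 0.0128
box [-0.086   0.0031] yaw err 1.5758
time: 44.7
tcp_pos: [0.5732, 0.0321, 0.076]
ee_rot: [-0.726, -3.056, 0.001]
wrist_force: [0.3, 0.2, -1.4]
finger_gap: 0.0123
t 44.7 tcp [0.5732 0.0321 0.076 ] x [-0.893  0.45   0.   ] y [ 0.45   0.893 -0.001] z [-0.001 -0.001 -1.   ] F [ 0.3  0.2 -1.4] gap 0.0123
box [-0.0186  0.0025] yaw err 1.5708
```

```bash
python3 -m crank '0 0 0 0 0.8 0 0;0 0 0 0 0.6 0 0;0 0 0 0 0.3 0 0;0 0 0 0 0 0 0;0 0 0 0 0 0 0'
python3 bx.py
python3 -m crank '0 0 0 0 0.3 0 0;0 0 0 0 0.2 0 0;0 0 0 0 0 0 0;0 0 0 0 0 0 0'
python3 bx.py
```

```text
time: 45.12
tcp_pos: [0.5803, 0.046, 0.0757]
ee_rot: [-0.728, -3.055, 0.005]
wrist_force: [-1.8, -4.6, -1.4]
finger_gap: 0.0123
t 45.12 tcp [0.5803 0.046  0.0757] x [-0.893  0.451  0.001] y [ 0.451  0.893 -0.003] z [-0.002 -0.003 -1.   ] F [-1.8 -4.6 -1.4] gap 0.0123
box [-0.003   0.0024] yaw err 1.5698
time: 45.45
tcp_pos: [0.5803, 0.046, 0.0752]
ee_rot: [-0.73, -3.05, 0.018]
wrist_force: [-8.4, -12.5, 5.7]
finger_gap: 0.0127
t 45.45 tcp [0.5803 0.046  0.0752] x [-0.892  0.453  0.003] y [ 0.453  0.892 -0.012] z [-0.008 -0.01  -1.   ] F [ -8.4 -12.5   5.7] gap 0.0127
box [-0.003   0.0024] yaw err 1.5675
```

```bash
python3 -m crank '0 0 0 0 0 0 50;0 0 0 0 -0.4 0 50;0 0 0 0 0 0 50;0 0 0 0 0 0 50;0 0 0 0 0 -1 50;0 0 0 0 0 -4 50;0 0 0 0 0 -4 50;0 0 0 0 0 -4 50'
python3 -m crank '0 0 0 0 0 -4 50;0 0 0 0 0 0 50;0 0 0 0 0 0 50;0 0 0 0 0 0 50'
python3 -c "
from h import *
s,M=st();c,im=snap('wrist','w8');im=im[:,:,::-1].copy()
cv2.imwrite('pics/c_w8.png',cv2.resize(im[130:330,180:520],(800,470),interpolation=cv2.INTER_CUBIC))"
```

```text
time: 46.12
tcp_pos: [0.5812, 0.0494, 0.2082]
ee_rot: [-0.724, -3.057, -0.002]
wrist_force: [1.5, -0.3, 0.0]
finger_gap: 0.0428
time: 46.45
tcp_pos: [0.5813, 0.0487, 0.2464]
ee_rot: [0.726, 3.056, -0.0]
wrist_force: [0.3, 0.5, -0.5]
finger_gap: 0.0427
t 46.45 tcp [0.5813 0.0487 0.2464] x [-0.893  0.45  -0.001] y [0.45  0.893 0.   ] z [ 0.001 -0.    -1.   ] F [ 0.3  0.5 -0.5] gap 0.0427
```

View pics/c_w8.png

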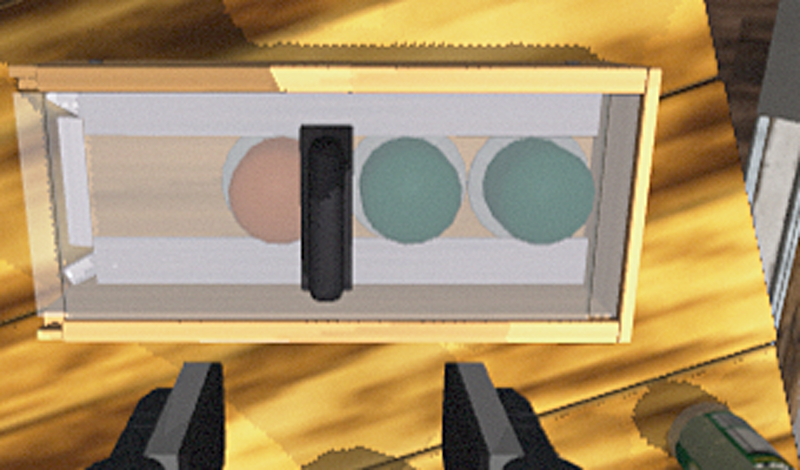

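```bash
python3 - <<'E'
from h import *
s,M=st();c=cam('wrist');a=1.1041;A=np.array([[np.cos(a),np.sin(a)],[-np.sin(a),np.cos(a)]])
q=lambda u,v,z:A@(atz(c,180+u/2.353,130+v/2.35,z)[:2]-[.5838,.0476])
for n,u,v,z in(('bar top mid',326,215,.093),('bar base a',326,125,.06),('bar base b',326,290,.06),('green1',538,190,.042),('green2',410,190,.042),('cop left',229,190,.035),('lid left end',14,190,.06),('corner',661,70,.066),('corner2',630,343,.066)):
    print(n,np.round(q(u,v,z)*1e3,1))
E
python3 bx.py
```

```text
t 46.5 tcp [0.5808 0.0485 0.2454] x [-0.893  0.45   0.001] y [ 0.45   0.893 -0.001] z [-0.001 -0.    -1.   ] F [0.2 0.5 0.5] gap 0.0425
bar top mid [-3.7  5.5]
bar base a [-3.9 35.8]
bar base b [ -4.  -35.9]
green1 [90.1  5. ]
green2 [33.2  4.9]
cop left [-48.1   3.4]
lid left end [-135.3    8.4]
corner [128.9  58.3]
corner2 [129.  -58.2]
t 46.5 tcp [0.5808 0.0485 0.2454] x [-0.893  0.45   0.001] y [ 0.45   0.893 -0.001] z [-0.001 -0.    -1.   ] F [0.2 0.5 0.5] gap 0.0425
box [-0.0006  0.0031] yaw err 1.5711
```

View 16: copper, green, green are in the track under the lid, the fingers are clear, and the lid's bar is at about -2 mm once corrected for the corner bias. I'm handing in.

```bash
python3 -c "
from h import *
print(arm.job_done())"
```

```text
the job is handed in; nothing more can be done
None
```

The pod box is restocked, the lid is shut, and I handed the job in at about 46 s of the 208 s. No verdict was reported.

**What I did:** I slid the lid off and laid it beside the box. Then I drew the copper pod out and stood it on the counter. I fed in both green pods (only two were present) until they met resistance, and slid the copper pod in last against them. Something moved the lid about 2 cm while it lay there, so I measured its position again before picking it up. I then slid it back until it stopped.

**Last checks:**
- **Pods:** I felt contact with the gripper at box x of about 95, 35 and -22 mm, against expected 95, 35 and -25 mm. The last wrist picture shows copper, green, green in line under the lid, with the copper pod on the mouth side.
- **Lid:** The bar measured -3.9 mm from shut in the raw picture. The box corners in the same picture read about 2 mm low, so the lid is about -2 mm from shut, inside the 8 mm allowed. It stopped with about 15 N of push.
- **Gripper:** It was open and clear above the box at hand-in.

**Disagreements:** The top camera put the box about 9 mm from where the wrist camera did along its length. I used the wrist camera, and the first green pod stopped exactly where that predicted. Heights read from the images also varied by a few mm.

I steered clear of the bystanders and the blue and purple pods, but I did not measure their positions again at the end.

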